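# Clamp a power module to its heat-sink with crisscross screws

### The arm

A 7-joint arm with a two-finger parallel gripper is mounted at the origin on the work surface. World frame = base frame: x ahead of the robot, y to its left, z up, the work surface at z = 0. Lengths are in m, angles in rad, forces in N, time in s.
With the tool pointing down it reaches from about 0.425 to 0.875 m from the base axis. Payload 4.7 kg.
Tool frame: the origin (TCP) lies on the centre line of the jaws, within the pads' length; the fingertips stand ahead of it and the grasp point (between the pads) lies 8 mm behind it (ctrl.finger_overhang is the x of the fingertips in the tool frame, in m); x points along the fingers, z is the direction in which the jaws open and shut, and the axes are right-handed (so a half turn about x gives the same grasp; the last joint's range is limited). The gripper opens to 87 mm and grips with 3 to 60 N. Pads are 19 mm wide; open, the fingers measure 117 mm over their backs; the gripper's body (75 mm by 190 mm) begins 51 mm behind the grasp point.
Start: joints at [-1.314, 0.321, -0.07, 1.45, 0.023, 1.371, -0.057], TCP at [0.156, 0.631, 0.234] pointing down, gripper open.
Joint ranges: [-2.86, 2.86], [-0.3, 2.09], [-1.38, 1.24], [0.06, 2.45], [-1.56, 4.7], [0.09, 2.05], [-2.69, 2.69]. Speed limits (rad/s): [2.57, 2.57, 3.14, 3.14, 3.14, 3.14, 3.14].

### API

Orientations are given as a rotation vector (axis times angle).
In Python, from bench import readout, viewer, job, nets, ctrl gives the robot as it stands.
- The arm moves only by the shell command python3 -m creep 'ROWS' [FORCE]. ROWS is JSON, a list of rows, each an object with "linear": the shift along the tool's x, y, z in m, a list of three; "twist": the turn, a rotation vector about the tool's x, y, z in degrees, a list of three; "fingers": the gripper's target within -1 to 1 (shut at 1, half-way at 0, fully open at -1). A call has 1 to 8 rows; each row is the pose to reach, as a shift and turn from the pose commanded when the call began, along the tool's axes at that moment; what a row does not reach only later rows make up. A row lasts 1/12 s, in which the tool goes at most 41.7 mm and 7.16 degrees, less where a joint would pass 70% of its speed; a pose out of reach is approached as far as the arm can. A call with a gripper value outside its range is refused whole. The fingers move at their own pace and stop on an object; FORCE is the grip in N (left out, the last holds). Time passes only in rows, so rows that repeat a pose let the fingers close. It gives the time, the measured TCP pose, the force and the opening at its end, in the units of the state.
- readout.get_state(): the state, without advancing time (a new reading comes with each control period).
- viewer.get_image(name): name is "scene" or "top" or "wrist"; returns (picture, depth): 480x640x3 uint8, red, green, blue; 480x640 float32, m along the optical axis (not along the pixel's ray), 0 where there is no reading.
- viewer.camera_params(name): a dict with "K" (3x3 intrinsics, pixels), "cam_to_world" (4x4, takes a point from camera to world coordinates). Camera axes: x right, y down, z forward; pixel columns grow to the right and rows downward; lengths in m; the calibration is good to about 2 mm. A picture is of the moment at which its call begins: read the wrist's pose just before it. camera_params takes no time and is no camera call; for the wrist camera it gives the pose at the moment of the call.
- job.close_job(): hands the job in, once; it reports no verdict.
Trained networks look in the newest picture that a camera, given by its name, has taken for a name from the list of things; names that differ only in an ending like _2 or _b are one class to them, and where a whole thing is asked for, a point or a joint stands for the part that bears it (a point fixed in the world has none). Each returns a list of dicts, best first, with "conf" (0 to 1); they miss things now and then, are a little off and sometimes report something else, mostly with a low value. They report only what shows in the picture. A call takes as long as a camera call. They do not tell look-alikes from the thing itself.
- nets.boxes_of(camera, label): "centre" ([x, y, z] in m, in world coordinates, good to about 4 mm: the middle of the surface that is visible of it).
- nets.place_of(camera, label): "centre" ([x, y, z] in m, in world coordinates, good to about 4 mm: a listed point, or the origin of a listed thing).
The state is a dict: "time": time; "joint_positions": joint angles; "qd": joint speeds; "joint_torque": joint torques, N m; "position": TCP position; "tool_rot": TCP orientation; "ft_force": force on the tool from outside, world axes, zero at the start; "torque": the same for the moment, N m; "grip_width": opening from 0.0 (shut) to 1.0 (fully open).
Only numpy, scipy, OpenCV 4.12 (cv2) and the standard library are available. Lean on these libraries where they do the work, as an engineer would, in place of code of your own. Each camera call takes 0.05 s, during which the arm holds its last target.

### The job

Take the power module out of its carrier by its ends, set it down on the blue mat and let go, then take it by its long sides and lower it (no dropping) flat into the seat of the heat-sink fixture. Then tighten the four clamp screws clockwise in two rounds, so that the ceramic inside does not crack: first each about half-way, then each to its stop, in both rounds going from a corner to the diagonally opposite one and then to the other two. Leave the other things on the bench where they are.

Things in the scene. Friction and masses are not known exactly. Their poses are not given: they have to be found in the camera images.
- module: loose power module: copper base 60 x 56 x 5 mm (x, y, z) under a black case 60 x 38 x 24 mm, 29 mm tall in all, about 0.25 kg. The base sticks out 9 mm past the case on the long sides (+y, -y), flush at the ends (+x, -x). Origin: centre of its underside, z up; same either way round. Grip across the ends (60 mm, along x) or across the case (38 mm, along y, above the base).
- carrier: fixed black carrier; origin: centre of its underside, on the mat. The module starts on its floor, 8 mm above the mat, axes parallel. Walls along x (44 mm long, 40 mm tall, inner faces at y = +-30 mm) leave no room for fingers at the module's long sides; its ends overhang the 44 mm floor by 8 mm each and are free. The floor is 92 mm wide. Lift straight out by 45 mm.
- fixture: fixed heat-sink fixture: finned aluminium plate 160 x 156 x 18 mm, origin at the centre of its underside on the mat, z up. Four clamp screws on posts at x = +-52, y = +-50 mm, module seat in the middle. Screws 1, 2, 3, 4 go round it: 1 at +x +y, 2 at +x -y, 3 at -x -y, 4 at -x +y; opposite corners are 1-3 and 2-4. The posts with wings are 86 mm tall, the tallest part.
- seat (a point): centre of the module seat on the fixture plate, 18 mm above the fixture's underside, 20 mm above the table; axes as the fixture's. Module x goes along its x, either way round. Grey blocks (30 mm wide and tall) stand at the ends, inner faces at x = +-32 mm, so no fingers fit there; low ledges (24 mm long, 3 mm tall) at y = +-30 mm. The long sides are free while the screws are slack.
- wing1 (a point): centre of the upright black wing on screw1: a bar 36 mm long, 10 mm thick, 22 mm tall (11 mm above and below this point). x runs along the wing, z up. When tight (1.2) the wing lies along the fixture's y and its x axis points to the fixture's +y; when slack it is turned 1.2 rad counterclockwise from that. It is 75 mm above the fixture's underside when slack and 71 mm when tight. Grip it across its thickness from above to turn it.
- wing2 (a point): as wing1, on screw2
- wing3 (a point): as wing1, on screw3
- wing4 (a point): as wing1, on screw4
- screw1 (a joint): turn of clamp screw 1 in rad: 0 = slack, clockwise from above tightens and increases it, 1.2 = tight, a hard stop. Starts at 0 to 0.15, takes 0.1 to 0.2 N m, stays where left, sinks 3.3 mm per rad. Its clamp finger (36 mm long, 10 mm wide) points away from the seat when slack, and reaches over the corner of the module's base and presses it when tight.
- screw2 (a joint): as screw1, for screw 2
- screw3 (a joint): as screw1, for screw 3
- screw4 (a joint): as screw1, for screw 4
- mat: fixed blue bench mat 660 x 1020 mm (x, y), 2 mm thick, top 2 mm above the table; origin: centre of its underside. A patch at least 120 mm across is free at the middle of the line from fixture to carrier.
- circuit_board: bystander: tan circuit board 170 x 75 mm, about 20 mm tall with parts
- solder_spool: bystander: spool of solder, 52 mm across, 35 mm tall
- screwdriver: bystander: screwdriver lying flat
- flux_bottle: bystander: white bottle, 40 mm across, 75 mm tall
- capacitor: bystander: black can capacitor, 35 mm across, 45 mm tall
- parts_dish: bystander: small steel dish, 80 mm across, 20 mm tall
- probe: bystander: off-white test probe, 170 mm long, lying flat
Things that resemble listed ones, but are neither listed nor needed, are in the scene too. What is shaped like the module but turquoise or yellow is not meant.

How it is judged:
On the way, in this order (a step that is already met when the one before it is completed fails the run):
1. the module lies on the mat, flat, let go, away from the carrier and the fixture (z of module in the frame of mat below 0.005 m and angle between module's own z axis and vertical below 0.06 rad and contact force between the fingers and module below 0.05 N and linear speed of module below 0.02 m/s and horizontal distance between module and carrier above 0.06 m), for 0.1 s.
2. the module is in the seat, flat, let go, with all four screws still slack (under 0.3 rad) (horizontal distance between module and seat below 0.005 m and z of module in the frame of seat below 0.0025 m and angle between the x axis of module and the x axis of fixture, either way round below 0.15 rad and angle between module's own z axis and vertical below 0.06 rad and contact force between the fingers and module below 0.05 N and value of joint each of screw1, screw2, screw3, screw4 below 0.3 rad), for 0.1 s.
3. first round: all four screws about half-way (0.35 to 0.95 rad) (value of joint screw1 between 0.35 and 0.95 rad and value of joint screw2 between 0.35 and 0.95 rad and value of joint screw3 between 0.35 and 0.95 rad and value of joint screw4 between 0.35 and 0.95 rad), for 0.1 s.
At the end, for the whole second after the job is handed in: All four screws are tight (each past 1.08 of 1.2 rad) and the module rests flat in the seat under them: within 5 mm of its centre, its underside within 2.5 mm of the plate, within 0.15 rad of the seat's direction either way round, let go and still (horizontal distance between module and seat below 0.005 m and z of module in the frame of seat below 0.0025 m and angle between the x axis of module and the x axis of fixture, either way round below 0.15 rad and angle between module's own z axis and vertical below 0.06 rad and contact force between the fingers and module below 0.05 N and linear speed of module below 0.02 m/s and value of joint each of screw1, screw2, screw3, screw4 above 1.08 rad); the robot touches nothing.
It fails at once if a screw is past half-way (over 0.95 rad) while another has not had its first round (under 0.35 rad) (value of joint any of screw1, screw2, screw3, screw4 above 0.95 rad and value of joint any of screw1, screw2, screw3, screw4 below 0.35 rad).
It fails at once if first round not crisscross: two neighbouring screws are turned (past 0.35 rad) while the other two are not ((value of joint each of screw1, screw2 above 0.35 rad and value of joint each of screw3, screw4 below 0.35 rad) or (value of joint each of screw2, screw3 above 0.35 rad and value of joint each of screw4, screw1 below 0.35 rad) or (value of joint each of screw3, screw4 above 0.35 rad and value of joint each of screw1, screw2 below 0.35 rad) or (value of joint each of screw4, screw1 above 0.35 rad and value of joint each of screw2, screw3 below 0.35 rad)).
It fails at once if second round not crisscross: two neighbouring screws are tightened (past 0.95 rad) while the other two are not ((value of joint each of screw1, screw2 above 0.95 rad and value of joint each of screw3, screw4 below 0.95 rad) or (value of joint each of screw2, screw3 above 0.95 rad and value of joint each of screw4, screw1 below 0.95 rad) or (value of joint each of screw3, screw4 above 0.95 rad and value of joint each of screw1, screw2 below 0.95 rad) or (value of joint each of screw4, screw1 above 0.95 rad and value of joint each of screw2, screw3 below 0.95 rad)).
It fails at once if the module is dropped (falls freely faster than 0.5 m/s) (contact force between the fingers and module below 0.05 N and linear speed of module above 0.5 m/s).
It fails at once if a bystander is moved by more than 30 mm (distance of any of circuit_board, solder_spool, screwdriver, flux_bottle, capacitor, parts_dish, probe from where it was at the start of the episode above 0.03 m).
It also fails if it takes over 72 s, if anything falls off the work surface, if the arm or the gripper's body presses on something with over 40 N, if the wrist force passes 120 N, or if a joint passes its speed limit or range.

## Working session

There is one attempt and no reset: what is moved stays moved. The work goes in short steps, Python scripts to look and compute and a shell command to move; the robot and the scene stay as the last step left them, time stands still between calls to the robot, and variables do not carry over. Pictures are saved under pics/ and viewed, and the job is handed in when it is done.

```bash
ls; mkdir -p pics; python3 - <<'E'
from bench import readout, viewer, job, nets, ctrl
import cv2
print(readout.get_state()); print(ctrl.finger_overhang)
for c in ("scene","top"):
    p,d=viewer.get_image(c); cv2.imwrite(f"pics/{c}0.png",p[:,:,::-1])
    for l in ("module","carrier","fixture","wing1","mat"):
        print(c,l,[( [round(v,3) for v in r["centre"]],round(r["conf"],2)) for r in nets.place_of(c,l)])
E
```

```text
pics
{'time': 0.0, 'joint_positions': array([-1.31388444,  0.32183376, -0.07006464,  1.45168346,  0.02258569,
        1.37081066, -0.05691924]), 'qd': array([-1.16286455e-03, -1.20265855e-03, -6.74433102e-04, -7.70417265e-05,
       -9.62146651e-04,  7.41953044e-04, -7.04417106e-04]), 'joint_torque': array([-1.00801510e-03, -4.91284096e+01, -4.04420765e-01, -3.12529814e+01,
       -6.38362113e-02,  4.38884867e-02,  1.79892204e-04]), 'position': array([0.1562062 , 0.6303922 , 0.23245011]), 'tool_rot': array([-1.0297649 ,  1.31584651,  1.0276416 ]), 'ft_force': array([ 0.36049074,  1.15454259, -0.39875629]), 'torque': array([-0.03321247,  0.04206798, -0.00556242]), 'grip_width': 1.0021177098515828}
0.011
scene module [([0.613, -0.293, 0.001], 0.87), ([0.65, -0.15, 0.004], 0.76), ([0.531, -0.189, 0.01], 0.56)]
scene carrier [([0.528, -0.194, 0.006], 0.95)]
scene fixture [([0.55, 0.183, 0.0], 0.95)]
scene wing1 [([0.511, 0.128, 0.079], 0.65), ([0.485, 0.225, 0.074], 0.62), ([0.611, 0.142, 0.074], 0.57), ([0.591, 0.242, 0.075], 0.49)]
scene mat [([0.579, 0.0, -0.0], 0.87)]
top module [([0.531, -0.196, 0.01], 0.75), ([0.64, -0.157, 0.005], 0.73), ([0.611, -0.296, 0.005], 0.72)]
top carrier [([0.531, -0.195, 0.002], 0.75)]
top fixture [([0.546, 0.185, 0.004], 0.88)]
top wing1 [([0.61, 0.147, 0.073], 0.7), ([0.591, 0.246, 0.078], 0.68), ([0.505, 0.127, 0.08], 0.54), ([0.494, 0.227, 0.076], 0.53), ([0.532, -0.196, 0.003], 0.32)]
top mat [([0.578, -0.003, -0.001], 0.57)]
```

View pics/top0.png

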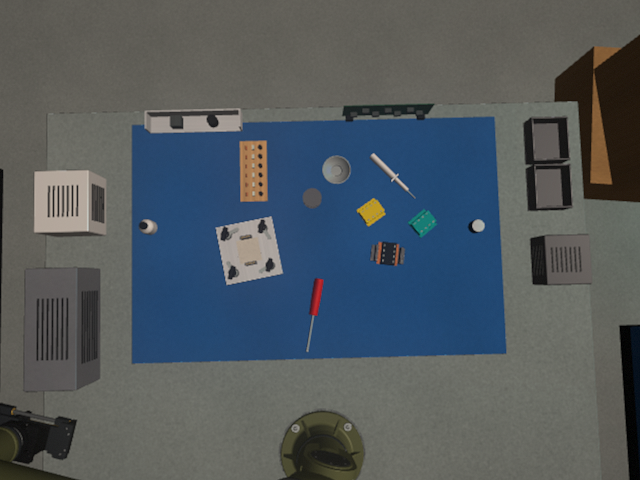

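View pics/scene0.png

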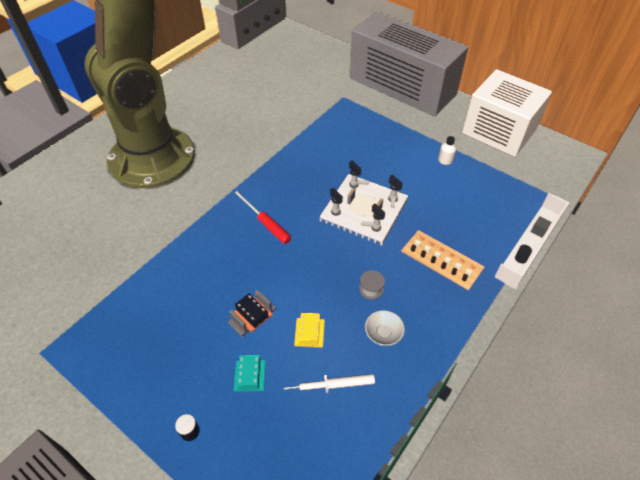

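```bash
python3 - <<'E'
from bench import viewer
import numpy as np, cv2
for c in("top","scene"):
    q=viewer.camera_params(c);print(c,q["K"],np.round(q["cam_to_world"],3))
E
```

```text
top [[567.53025719   0.         314.95502336]
 [  0.         567.53025719 235.97678926]
 [  0.           0.           1.        ]] [[-0.026 -0.997  0.077  0.461]
 [-1.     0.025 -0.009  0.015]
 [ 0.007 -0.077 -0.997  1.568]
 [ 0.     0.     0.     1.   ]]
scene [[522.03357405   0.         325.98188187]
 [  0.         522.03357405 236.73869137]
 [  0.           0.           1.        ]] [[ 0.797  0.479 -0.366  0.968]
 [ 0.603 -0.628  0.492 -0.53 ]
 [ 0.006 -0.613 -0.79   0.957]
 [ 0.     0.     0.     1.   ]]
```

```bash
python3 - <<'E'
import cv2,numpy as np
p=cv2.imread("pics/top0.png"); s=cv2.imread("pics/scene0.png")
a=cv2.resize(p[205:295,340:450],None,fx=4,fy=4,interpolation=cv2.INTER_CUBIC)
b=cv2.resize(p[205:295,205:295],None,fx=4,fy=4,interpolation=cv2.INTER_CUBIC)
cv2.imwrite("pics/crop0.png",np.hstack([a,b])[:,:800])
a=cv2.resize(s[280:345,220:330],None,fx=4,fy=4,interpolation=cv2.INTER_CUBIC)
b=cv2.resize(s[155:245,310:415],None,fx=3,fy=3,interpolation=cv2.INTER_CUBIC)
h=max(a.shape[0],b.shape[0]);o=np.zeros((h,a.shape[1]+b.shape[1],3),np.uint8);o[:a.shape[0],:a.shape[1]]=a;o[:b.shape[0],a.shape[1]:]=b
cv2.imwrite("pics/crop1.png",o)
E
```

```text
(no output)
```

View pics/crop0.png

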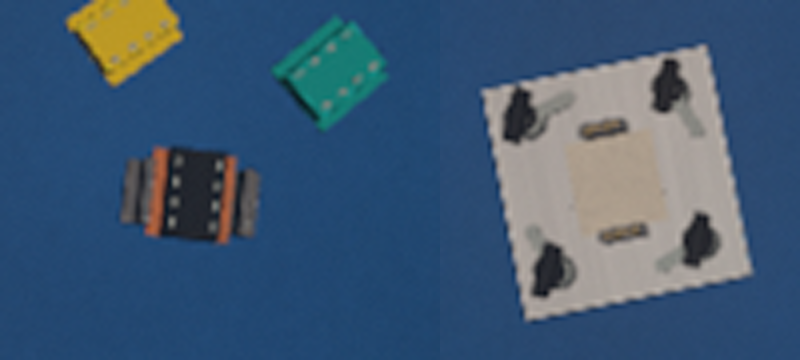

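View pics/crop1.png

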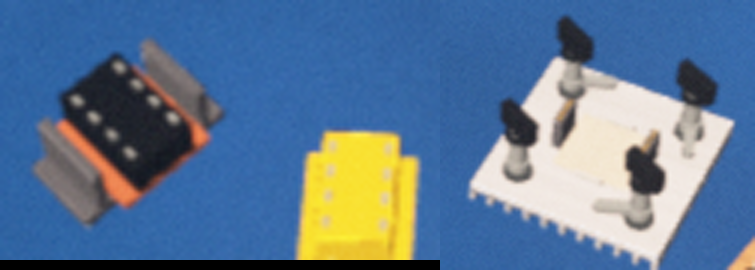

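```bash
cat > h.py <<'E'
from bench import readout, viewer, job, nets, ctrl
import numpy as np, cv2, sys
from scipy.spatial.transform import Rotation as R
def st():
    s=readout.get_state(); Rm=R.from_rotvec(s["tool_rot"]).as_matrix()
    return s,np.array(s["position"]),Rm
def jaw(): 
    s,p,Rm=st(); return np.degrees(np.arctan2(Rm[1,2],Rm[0,2]))
def goal(x,y,z,yaw):
    """yaw deg of jaw axis (tool z), mod 180 nearest to current"""
    s,p,Rm=st(); j=jaw(); yaw=j+((yaw-j+90)%180-90)
    a=np.radians(yaw); zx=np.array([np.cos(a),np.sin(a),0]); xx=np.array([0,0,-1.]); G=np.column_stack([xx,np.cross(zx,xx),zx])
    lin=Rm.T@(np.array([x,y,z])-p); tw=np.degrees((R.from_matrix(Rm.T@G)).as_rotvec())
    print("lin",np.round(lin,4),"tw",np.round(tw,2),"yaw",round(yaw,1)); return lin,tw
def info():
    s,p,Rm=st(); print("t",round(s["time"],2),"p",np.round(p,4),"jaw",round(jaw(),2),"tilt",np.round(Rm[:,0],4),"q",np.round(s["joint_positions"],2),"F",np.round(s["ft_force"],1),"T",np.round(s["torque"],2),"g",round(s["grip_width"],3))
def wrist(n):
    q=viewer.camera_params("wrist"); p,d=viewer.get_image("wrist"); cv2.imwrite(f"pics/{n}.png",p[:,:,::-1]); return p,d,q["K"],q["cam_to_world"]
def unproj(d,K,T):
    v,u=np.mgrid[0:480,0:640]; P=np.stack([(u-K[0,2])/K[0,0]*d,(v-K[1,2])/K[1,1]*d,d],-1)
    return P@T[:3,:3].T+T[:3,3]
def proj(P,K,T):
    c=(np.atleast_2d(P)-T[:3,3])@T[:3,:3]; return np.c_[c[:,0]/c[:,2]*K[0,0]+K[0,2],c[:,1]/c[:,2]*K[1,1]+K[1,2]]
E
python3 - <<'E'
from h import *
info(); print(np.round(st()[2],3)); q=viewer.camera_params("wrist"); print(np.round(q["cam_to_world"],3),q["K"])
goal(0.45,0.28,0.26,90); goal(0.53,-.195,.25,-5)
E
```

```text
t 0.6 p [0.1563 0.631  0.2336] jaw 76.09 tilt [ 0.e+00  1.e-04 -1.e+00] q [-1.31  0.32 -0.07  1.45  0.02  1.37 -0.06] F [ 0.1 -0.1  0.4] T [-0.02 -0.04 -0.  ] g 1.0
[[ 0.    -0.971  0.24 ]
 [ 0.     0.24   0.971]
 [-1.    -0.     0.   ]]
[[ 0.24   0.941  0.239  0.092]
 [ 0.971 -0.233 -0.059  0.647]
 [ 0.     0.247 -0.969  0.385]
 [ 0.     0.     0.     1.   ]] [[372.3881569    0.         318.28809434]
 [  0.         372.3881569  243.50728708]
 [  0.           0.           1.        ]]
lin [-0.0264 -0.3695 -0.27  ] tw [-13.91   0.     0.  ] yaw 90.0
lin [-0.0165 -0.5613 -0.7119] tw [ 8.109e+01  1.000e-02 -0.000e+00] yaw -5.0
```

```bash
python3 -m creep '[{"linear":[-0.026,-0.3,-0.26],"twist":[40,0,0],"fingers":-1},{"linear":[-0.026,-0.3,-0.26],"twist":[40,0,0],"fingers":-1},{"linear":[-0.026,-0.3,-0.26],"twist":[40,0,0],"fingers":-1},{"linear":[-0.026,-0.3,-0.26],"twist":[40,0,0],"fingers":-1},{"linear":[-0.026,-0.3,-0.26],"twist":[40,0,0],"fingers":-1},{"linear":[-0.026,-0.3,-0.26],"twist":[40,0,0],"fingers":-1},{"linear":[-0.026,-0.3,-0.26],"twist":[40,0,0],"fingers":-1},{"linear":[-0.026,-0.3,-0.26],"twist":[40,0,0],"fingers":-1}]'; python3 -c "
from h import *
info(); goal(.51,.0,.25,-5); goal(.51,-.195,.25,-5)"
```

```text
time: 1.27
position: [0.3487, 0.3572, 0.2558]
tool_rot: [-0.493, 1.513, 0.494]
ft_force: [1.1, 1.2, 0.6]
grip_width: 0.999
t 1.27 p [0.3487 0.3572 0.2558] jaw 36.09 tilt [ 4.e-04  9.e-04 -1.e+00] q [-1.05 -0.02  0.19  1.79  0.    1.37 -0.22] F [1.1 1.2 0.6] T [-0.02 -0.08  0.02] g 0.999
lin [ 0.0056 -0.3837 -0.0801] tw [ 4.109e+01  4.000e-02 -5.000e-02] yaw -5.0
lin [ 0.0054 -0.5413 -0.195 ] tw [ 4.109e+01  4.000e-02 -5.000e-02] yaw -5.0
```

```bash
python3 -m creep '[{"linear":[0.005,-0.33,-0.07],"twist":[41,0,0],"fingers":-1},{"linear":[0.005,-0.33,-0.07],"twist":[41,0,0],"fingers":-1},{"linear":[0.005,-0.33,-0.07],"twist":[41,0,0],"fingers":-1},{"linear":[0.005,-0.33,-0.07],"twist":[41,0,0],"fingers":-1},{"linear":[0.005,-0.33,-0.07],"twist":[41,0,0],"fingers":-1},{"linear":[0.005,-0.33,-0.07],"twist":[41,0,0],"fingers":-1},{"linear":[0.005,-0.33,-0.07],"twist":[41,0,0],"fingers":-1},{"linear":[0.005,-0.33,-0.07],"twist":[41,0,0],"fingers":-1}]'; python3 -c "
from h import *
info(); goal(.51,-.195,.25,-5)
print(np.round(viewer.camera_params('wrist')['cam_to_world'],3))"
```

```text
time: 1.93
position: [0.4846, 0.0528, 0.2509]
tool_rot: [0.068, 1.569, -0.067]
ft_force: [1.6, 0.4, -0.4]
grip_width: 1.0
t 1.93 p [0.4846 0.0528 0.2509] jaw -4.93 tilt [ 0.0012  0.0011 -1.    ] q [-0.72 -0.06  0.54  1.83  0.03  1.36 -0.27] F [ 1.6  0.4 -0.4] T [-0.05 -0.02  0.06] g 1.0
lin [ 0.0007 -0.2447  0.0466] tw [ 0.07  0.07 -0.07] yaw -5.0
[[ 0.996 -0.083 -0.02   0.491]
 [-0.086 -0.966 -0.245  0.119]
 [ 0.001  0.245 -0.969  0.403]
 [ 0.     0.     0.     1.   ]]
```

```bash
python3 -m creep '[{"linear":[0,-0.23,0.045],"twist":[0,0,0],"fingers":-1},{"linear":[0,-0.23,0.045],"twist":[0,0,0],"fingers":-1},{"linear":[0,-0.23,0.045],"twist":[0,0,0],"fingers":-1},{"linear":[0,-0.23,0.045],"twist":[0,0,0],"fingers":-1},{"linear":[0,-0.23,0.045],"twist":[0,0,0],"fingers":-1},{"linear":[0,-0.23,0.045],"twist":[0,0,0],"fingers":-1},{"linear":[0,-0.23,0.045],"twist":[0,0,0],"fingers":-1},{"linear":[0,-0.23,0.045],"twist":[0,0,0],"fingers":-1}]'; python3 -c "
from h import *
info()
p,d,K,T=wrist('w1'); W=unproj(d,K,T); np.savez('w1.npz',p=p,d=d,K=K,T=T)
print(nets.place_of('wrist','module'),nets.place_of('wrist','carrier'))
"
```

```text
time: 2.6
position: [0.5088, -0.1801, 0.2505]
tool_rot: [0.07, 1.57, -0.071]
ft_force: [0.2, 0.8, -0.2]
grip_width: 0.999
t 2.6 p [ 0.5088 -0.1801  0.2505] jaw -5.15 tilt [ 1.e-04 -4.e-04 -1.e+00] q [-0.47  0.08  0.81  1.73 -0.06  1.36  0.26] F [ 0.2  0.8 -0.2] T [-0.04  0.01  0.03] g 0.999
[{'centre': [0.528, -0.1916, 0.0056], 'conf': 0.86}, {'centre': [0.6462, -0.1531, 0.0036], 'conf': 0.69}, {'centre': [0.6099, -0.2915, 0.0046], 'conf': 0.55}] []
```

View pics/w1.png

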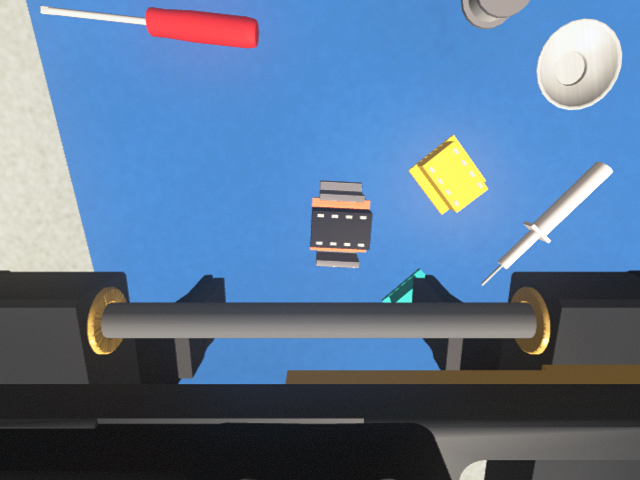

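```bash
python3 - <<'E'
from h import *
f=np.load('w1.npz');p,d,K,T=[f[k] for k in 'pdKT'];W=unproj(d,K,T)
m=(abs(W[...,2]-.039)<.006)&(d>0)&(abs(W[...,0]-.53)<.06)&(abs(W[...,1]+.195)<.06)
m[270:]=0
n,l,s,c=cv2.connectedComponentsWithStats(m.astype(np.uint8));i=1+np.argmax(s[1:,4]);print(s[i])
for lab,mm in (("case",l==i),):
    P=W[mm];r=cv2.minAreaRect((P[:,:2]*1000).astype(np.float32));print(lab,r,np.median(P[:,2]))
# copper
hsv=cv2.cvtColor(p,cv2.COLOR_RGB2HSV);mc=(hsv[...,0]<20)&(hsv[...,1]>110)&(hsv[...,2]>90);mc[270:]=0;mc[:,:280]=0;mc[:,400:]=0
mc|=(l==i)
P=W[mc&(d>0)];P=P[P[:,2]>0.008];r=cv2.minAreaRect((P[:,:2]*1000).astype(np.float32));print("all",r,P[:,2].min())
E
```

```text
[ 310  209   63   41 2277]
case ((530.8334350585938, -193.43649291992188), (38.26504135131836, 59.93657684326172), 82.03498077392578) 0.039399192739099365
all ((530.8096923828125, -193.64759826660156), (55.96096420288086, 60.2642707824707), 82.59989929199219) 0.012622768147556807
```

```bash
python3 -c "
from h import *
goal(.5308,-.1935,.09,-7.8)"; 
```

```text
lin [ 0.1602 -0.0155  0.0227] tw [ 3.03 -0.01 -0.06] yaw -7.8
```

```bash
python3 -m creep '[{"linear":[0.04,-0.0155,0.0227],"twist":[3,0,0],"fingers":-1},{"linear":[0.08,-0.0155,0.0227],"twist":[3,0,0],"fingers":-1},{"linear":[0.12,-0.0155,0.0227],"twist":[3,0,0],"fingers":-1},{"linear":[0.15,-0.0155,0.0227],"twist":[3,0,0],"fingers":-1},{"linear":[0.165,-0.0155,0.0227],"twist":[3,0,0],"fingers":-1},{"linear":[0.165,-0.0155,0.0227],"twist":[3,0,0],"fingers":-1}]'; python3 -c "
from h import *
info();goal(.5308,-.1935,.026,-7.8)"
```

```text
time: 3.25
position: [0.5278, -0.1923, 0.0812]
tool_rot: [0.107, 1.576, -0.105]
ft_force: [-0.7, -0.2, 0.2]
grip_width: 1.004
t 3.25 p [ 0.5278 -0.1923  0.0812] jaw -7.74 tilt [-0.0078  0.0021 -1.    ] q [-0.37  0.34  0.79  1.86 -0.27  1.06  0.39] F [-0.7 -0.2  0.2] T [-0.07  0.14 -0.03] g 1.004
lin [ 0.0551 -0.0008  0.0035] tw [ 0.06 -0.46 -0.06] yaw -7.8
```

```bash
python3 -m creep '[{"linear":[0.01,0,0],"twist":[0,0,0],"fingers":-1},{"linear":[0.03,0,0],"twist":[0,0,0],"fingers":-1},{"linear":[0.04,0,0],"twist":[0,0,0],"fingers":-1},{"linear":[0.048,0,0],"twist":[0,0,0],"fingers":-1},{"linear":[0.048,0,0],"twist":[0,0,0],"fingers":-1}]'; python3 -c "
from h import *
info();goal(.5308,-.1935,.026,-7.8);wrist('w2')"
```

```text
time: 3.67
position: [0.5302, -0.1949, 0.0367]
tool_rot: [0.108, 1.569, -0.107]
ft_force: [-0.1, 0.3, 0.1]
grip_width: 1.002
t 3.67 p [ 0.5302 -0.1949  0.0367] jaw -7.87 tilt [-1.1e-03  5.0e-04 -1.0e+00] q [-0.33  0.4   0.76  1.89 -0.33  0.98  0.44] F [-0.1  0.3  0.1] T [-0.03  0.14  0.01] g 1.002
lin [0.0107 0.0014 0.0004] tw [-0.07 -0.07 -0.02] yaw -7.8
```

View pics/w2.png

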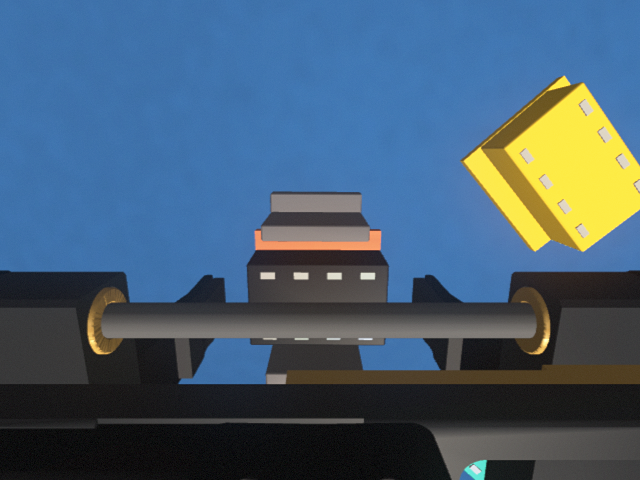

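```bash
python3 -m creep '[{"linear":[0.0107,0.0014,0],"twist":[0,0,0],"fingers":-1},{"linear":[0.0107,0.0014,0],"twist":[0,0,0],"fingers":-1},{"linear":[0.0107,0.0014,0],"twist":[0,0,0],"fingers":0.2},{"linear":[0.0107,0.0014,0],"twist":[0,0,0],"fingers":1},{"linear":[0.0107,0.0014,0],"twist":[0,0,0],"fingers":1},{"linear":[0.0107,0.0014,0],"twist":[0,0,0],"fingers":1},{"linear":[0.0107,0.0014,0],"twist":[0,0,0],"fingers":1},{"linear":[0.0107,0.0014,0],"twist":[0,0,0],"fingers":1}]' 30; python3 -c "
from h import *
info();goal(.5308,-.1935,.08,-7.8)"
```

```text
time: 4.38
position: [0.5307, -0.1942, 0.0269]
tool_rot: [0.109, 1.568, -0.108]
ft_force: [0.7, 0.5, 1.6]
grip_width: 0.685
t 4.38 p [ 0.5307 -0.1942  0.0269] jaw -7.91 tilt [ 1.e-04  1.e-04 -1.e+00] q [-0.33  0.42  0.75  1.9  -0.34  0.96  0.44] F [0.7 0.5 1.6] T [-0.05  0.18 -0.04] g 0.685
lin [-0.0531  0.0007  0.    ] tw [-0.11  0.   -0.01] yaw -7.8
```

```bash
python3 -m creep '[{"linear":[-0.01,0,0],"twist":[0,0,0],"fingers":1},{"linear":[-0.03,0,0],"twist":[0,0,0],"fingers":1},{"linear":[-0.05,0,0],"twist":[0,0,0],"fingers":1},{"linear":[-0.058,0,0],"twist":[0,0,0],"fingers":1},{"linear":[-0.058,0,0],"twist":[0,0,0],"fingers":1}]'; python3 -c "
from h import *
info();goal(.55,-.005,.085,10)"
```

```text
time: 4.8
position: [0.5323, -0.1947, 0.087]
tool_rot: [0.108, 1.564, -0.108]
ft_force: [0.2, 0.1, -2.1]
grip_width: 0.682
t 4.8 p [ 0.5323 -0.1947  0.087 ] jaw -7.91 tilt [ 4.4e-03 -4.0e-04 -1.0e+00] q [-0.37  0.33  0.79  1.86 -0.27  1.06  0.39] F [ 0.2  0.1 -2.1] T [-0.08  0.01  0.  ] g 0.682
lin [ 0.002   0.1903 -0.0086] tw [-17.91   0.25   0.03] yaw 10.0
```

```bash
python3 -m creep '[{"linear":[0,0.02,0],"twist":[-3,0,0],"fingers":1},{"linear":[0,0.06,-0.003],"twist":[-8,0,0],"fingers":1},{"linear":[0,0.1,-0.006],"twist":[-13,0,0],"fingers":1},{"linear":[0,0.14,-0.0086],"twist":[-18,0,0],"fingers":1},{"linear":[0,0.17,-0.0086],"twist":[-18,0,0],"fingers":1},{"linear":[0,0.19,-0.0086],"twist":[-18,0,0],"fingers":1},{"linear":[0,0.19,-0.0086],"twist":[-18,0,0],"fingers":1},{"linear":[0,0.19,-0.0086],"twist":[-18,0,0],"fingers":1}]'; python3 -c "
from h import *
info();goal(.55,-.005,.021,10)
p,d,K,T=wrist('w3')"
```

```text
time: 5.47
position: [0.5476, -0.0031, 0.0836]
tool_rot: [-0.141, 1.568, 0.141]
ft_force: [-0.4, -0.1, -2.7]
grip_width: 0.689
t 5.47 p [ 0.5476 -0.0031  0.0836] jaw 10.3 tilt [-1.8e-03 -3.0e-04 -1.0e+00] q [-0.62  0.27  0.66  1.9  -0.19  1.04  0.3 ] F [-0.4 -0.1 -2.7] T [-0.15  0.08 -0.04] g 0.689
lin [ 0.0626 -0.0023  0.0021] tw [ 0.3  -0.11 -0.  ] yaw 10.0
```

View pics/w3.png

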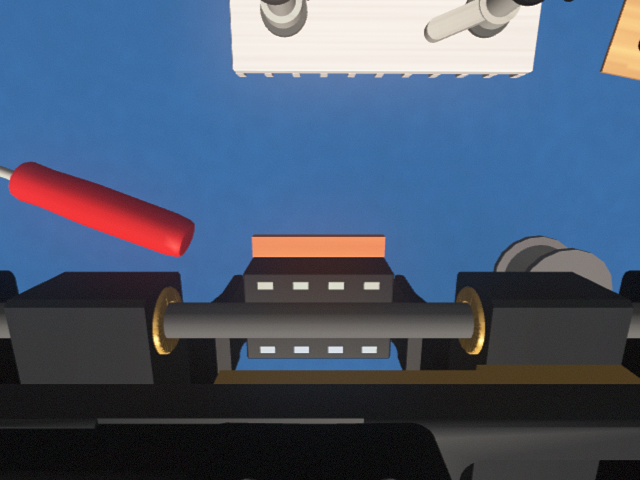

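```bash
python3 -m creep '[{"linear":[0.015,-0.001,0.001],"twist":[0,0,0],"fingers":1},{"linear":[0.04,-0.001,0.001],"twist":[0,0,0],"fingers":1},{"linear":[0.052,-0.001,0.001],"twist":[0,0,0],"fingers":1},{"linear":[0.058,-0.001,0.001],"twist":[0,0,0],"fingers":1},{"linear":[0.06,-0.001,0.001],"twist":[0,0,0],"fingers":1},{"linear":[0.061,-0.001,0.001],"twist":[0,0,0],"fingers":1}]'; python3 -c "
from h import *
info()"
```

```text
time: 6.02
position: [0.5495, -0.0064, 0.0237]
tool_rot: [-0.138, 1.567, 0.137]
ft_force: [0.9, -0.6, -1.9]
grip_width: 0.692
t 6.02 p [ 0.5495 -0.0064  0.0237] jaw 10.03 tilt [-2.e-04 -4.e-04 -1.e+00] q [-0.58  0.36  0.63  1.94 -0.26  0.93  0.35] F [ 0.9 -0.6 -1.9] T [-0.09  0.02 -0.  ] g 0.692
```

```bash
python3 -m creep '[{"linear":[0.0015,0,0],"twist":[0,0,0],"fingers":1},{"linear":[0.003,0,0],"twist":[0,0,0],"fingers":1},{"linear":[0.004,0,0],"twist":[0,0,0],"fingers":1},{"linear":[0.0045,0,0],"twist":[0,0,0],"fingers":1},{"linear":[0.0045,0,0],"twist":[0,0,0],"fingers":1}]'; python3 -c "
from h import *
info()"
```

```text
time: 6.43
position: [0.5496, -0.0054, 0.0194]
tool_rot: [-0.138, 1.566, 0.139]
ft_force: [-0.2, -0.4, -2.3]
grip_width: 0.686
t 6.43 p [ 0.5496 -0.0054  0.0194] jaw 10.1 tilt [ 4.e-04  2.e-04 -1.e+00] q [-0.58  0.37  0.63  1.94 -0.27  0.92  0.36] F [-0.2 -0.4 -2.3] T [-0.1   0.04  0.04] g 0.686
```

Still carrying the weight; about 0.5–1 mm more, then release.

```bash
python3 -m creep '[{"linear":[0.0005,0,0],"twist":[0,0,0],"fingers":1},{"linear":[0.001,0,0],"twist":[0,0,0],"fingers":1},{"linear":[0.001,0,0],"twist":[0,0,0],"fingers":1}]'; python3 -c "
from h import *
info()"
```

```text
time: 6.68
position: [0.5497, -0.0055, 0.0189]
tool_rot: [-0.138, 1.566, 0.139]
ft_force: [-2.3, 0.6, 3.1]
grip_width: 0.687
t 6.68 p [ 0.5497 -0.0055  0.0189] jaw 10.1 tilt [ 2.e-04  5.e-04 -1.e+00] q [-0.58  0.37  0.63  1.94 -0.27  0.92  0.36] F [-2.3  0.6  3.1] T [-0.11  0.66 -0.01] g 0.687
```

```bash
python3 -m creep '[{"linear":[0,0,0],"twist":[0,0,0],"fingers":0.2},{"linear":[0,0,0],"twist":[0,0,0],"fingers":-0.6},{"linear":[0,0,0],"twist":[0,0,0],"fingers":-1},{"linear":[0,0,0],"twist":[0,0,0],"fingers":-1},{"linear":[0,0,0],"twist":[0,0,0],"fingers":-1},{"linear":[0,0,0],"twist":[0,0,0],"fingers":-1}]'; python3 -c "
from h import *
info()"
```

```text
time: 7.18
position: [0.5496, -0.0056, 0.0181]
tool_rot: [-0.138, 1.566, 0.138]
ft_force: [-0.0, -0.8, 0.6]
grip_width: 0.958
t 7.18 p [ 0.5496 -0.0056  0.0181] jaw 10.09 tilt [ 2.e-04 -1.e-04 -1.e+00] q [-0.58  0.37  0.63  1.94 -0.27  0.92  0.36] F [-0.  -0.8  0.6] T [-0.11  0.04  0.04] g 0.958
```

```bash
python3 -m creep '[{"linear":[-0.015,0,0],"twist":[0,0,0],"fingers":-1},{"linear":[-0.05,0,0],"twist":[0,0,0],"fingers":-1},{"linear":[-0.09,0,0],"twist":[-7,0,0],"fingers":-1},{"linear":[-0.13,0,0],"twist":[-14,0,0],"fingers":-1},{"linear":[-0.16,0,0],"twist":[-21,0,0],"fingers":-1},{"linear":[-0.18,0,0],"twist":[-28,0,0],"fingers":-1},{"linear":[-0.18,0,0],"twist":[-35,0,0],"fingers":-1},{"linear":[-0.18,0,0],"twist":[-42,0,0],"fingers":-1}]'; 
python3 -m creep '[{"linear":[0,0,0],"twist":[-7,0,0],"fingers":-1},{"linear":[0,0,0],"twist":[-14,0,0],"fingers":-1},{"linear":[0,0,0],"twist":[-21,0,0],"fingers":-1},{"linear":[0,0,0],"twist":[-28,0,0],"fingers":-1},{"linear":[0,0,0],"twist":[-35,0,0],"fingers":-1},{"linear":[0,0,0],"twist":[-42,0,0],"fingers":-1},{"linear":[0,0,0],"twist":[-48,0,0],"fingers":-1},{"linear":[0,0,0],"twist":[-48,0,0],"fingers":-1}]'; python3 - <<'E'
from h import *
info()
p,d,K,T=wrist('w4'); np.savez('w4.npz',p=p,d=d,K=K,T=T)
pt,dt=viewer.get_image("top"); q=viewer.camera_params("top");cv2.imwrite("pics/top4.png",pt[:,:,::-1]);np.savez('t4.npz',p=pt,d=dt,K=q["K"],T=q["cam_to_world"])
print([r["centre"] for r in nets.place_of('wrist','module')])
E
```

```text
time: 7.85
position: [0.5506, -0.0056, 0.2002]
tool_rot: [-0.714, 1.446, 0.713]
ft_force: [-0.2, 0.3, -0.4]
grip_width: 1.0
time: 8.52
position: [0.5495, -0.0057, 0.1981]
tool_rot: [-1.339, 1.119, 1.339]
ft_force: [0.3, -0.1, 0.8]
grip_width: 0.998
t 8.52 p [ 0.5495 -0.0057  0.1981] jaw 100.23 tilt [ 0.e+00  1.e-04 -1.e+00] q [-0.54  0.13  0.55  1.77 -0.07  1.26  1.78] F [ 0.3 -0.1  0.8] T [0.06 0.02 0.01] g 0.998
[[0.5503, -0.0076, -0.0034], [0.6108, -0.2957, 0.0055], [0.6481, -0.157, 0.0065]]
```

View pics/w4.png

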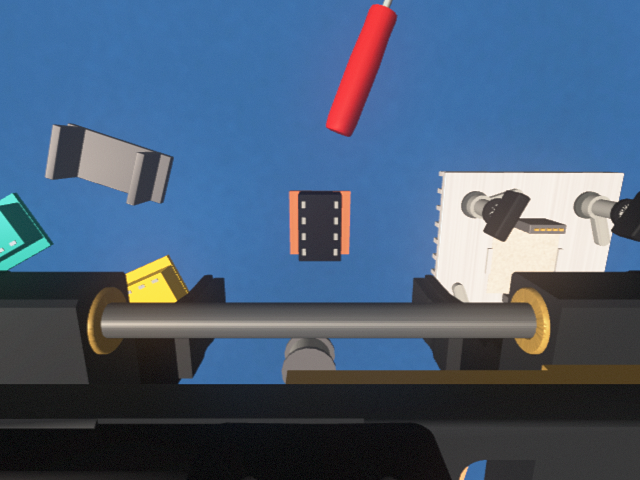

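```bash
cat > fit.py <<'E'
from h import *
f=np.load('w4.npz');p,d,K,T=[f[k] for k in 'pdKT'];W=unproj(d,K,T)
m=(abs(W[...,2]-.031)<.006)&(d>0)&(abs(W[...,0]-.55)<.06)&(abs(W[...,1]+.005)<.06); m[270:]=0
n,l,s,c=cv2.connectedComponentsWithStats(m.astype(np.uint8));i=1+np.argmax(s[1:,4])
P=W[l==i];print("case",cv2.minAreaRect((P[:,:2]*1000).astype(np.float32)),np.median(P[:,2]))
# fixture plate from top camera
f=np.load('t4.npz');p,d,K,T=[f[k] for k in 'pdKT'];W=unproj(d,K,T)
m=(abs(W[...,2]-.020)<.008)&(d>0)&(abs(W[...,0]-.55)<.12)&(abs(W[...,1]-.185)<.12)&(p.min(-1)>110)
P=W[m];print("plate",m.sum(),cv2.minAreaRect((P[:,:2]*1000).astype(np.float32)),np.median(P[:,2]))
m=(W[...,2]>.07)&(W[...,2]<.1)&(d>0)&(abs(W[...,0]-.55)<.12)&(abs(W[...,1]-.185)<.12)
n,l,s,c=cv2.connectedComponentsWithStats(m.astype(np.uint8))
for i in range(1,n):
    if s[i,4]>15: P=W[l==i];print(s[i,4],cv2.minAreaRect((P[:,:2]*1000).astype(np.float32)),P[:,2].max())
E
python3 fit.py
```

```text
case ((549.7034301757812, -4.7815704345703125), (59.439632415771484, 38.0543098449707), 10.03799057006836) 0.0314330836284713
plate 2608 ((547.1353149414062, 184.30397033691406), (160.76010131835938, 156.16749572753906), 10.238256454467773) 0.02069747822129231
62 ((607.5499877929688, 143.89523315429688), (11.455499649047852, 34.92131042480469), 76.17733001708984) 0.09611926254539083
71 ((589.6368408203125, 240.61056518554688), (16.30238914489746, 35.477535247802734), 71.64080810546875) 0.09609796466719778
61 ((505.7973327636719, 126.67320251464844), (14.81494140625, 34.7722053527832), 66.73544311523438) 0.09394423934518215
67 ((489.0404357910156, 226.19851684570312), (14.232501029968262, 35.05010986328125), 72.10863494873047) 0.09967232139746351
```

View pics/top4.png

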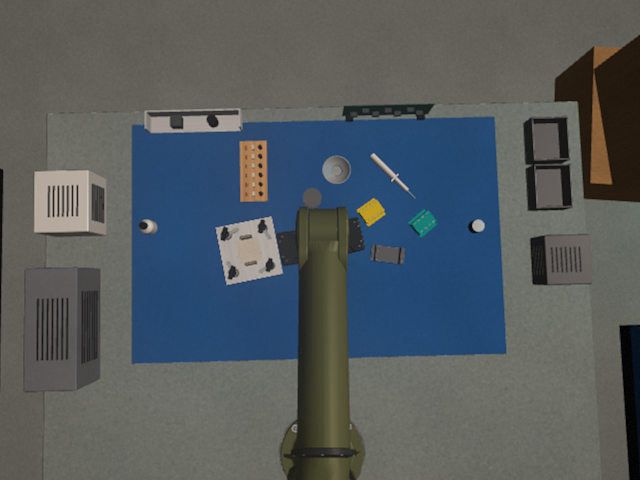

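```bash
python3 -m creep '[{"linear":[0.02,0,0.001],"twist":[0,0,0],"fingers":-1},{"linear":[0.06,0,0.001],"twist":[0,0,0],"fingers":-1},{"linear":[0.1,0,0.001],"twist":[0,0,0],"fingers":-1},{"linear":[0.13,0,0.001],"twist":[0,0,0],"fingers":-1},{"linear":[0.15,0,0.001],"twist":[0,0,0],"fingers":-1},{"linear":[0.16,0,0.001],"twist":[0,0,0],"fingers":-1},{"linear":[0.165,0,0.001],"twist":[0,0,0],"fingers":-1},{"linear":[0.165,0,0.001],"twist":[0,0,0],"fingers":-1}]'; python3 -c "
from h import *
info();goal(.5497,-.0048,.022,100.1)"
```

```text
time: 9.33
position: [0.5493, -0.0047, 0.0329]
tool_rot: [-1.337, 1.122, 1.338]
ft_force: [0.5, 0.7, 0.7]
grip_width: 0.995
t 9.33 p [ 0.5493 -0.0047  0.0329] jaw 100.04 tilt [-7.e-04 -3.e-04 -1.e+00] q [-0.49  0.33  0.52  1.93 -0.2   0.94  1.87] F [0.5 0.7 0.7] T [0.05 0.01 0.03] g 0.995
lin [ 0.0109 -0.0004 -0.0002] tw [-0.06 -0.01 -0.04] yaw 100.1
```

```bash
python3 -m creep '[{"linear":[0.006,0,0],"twist":[0,0,0],"fingers":-1},{"linear":[0.0105,0,0],"twist":[0,0,0],"fingers":-0.5},{"linear":[0.0105,0,0],"twist":[0,0,0],"fingers":0},{"linear":[0.0105,0,0],"twist":[0,0,0],"fingers":1},{"linear":[0.0105,0,0],"twist":[0,0,0],"fingers":1},{"linear":[0.0105,0,0],"twist":[0,0,0],"fingers":1},{"linear":[0.0105,0,0],"twist":[0,0,0],"fingers":1},{"linear":[0.0105,0,0],"twist":[0,0,0],"fingers":1}]' 30; python3 -c "
from h import *
info()"
```

```text
time: 10.0
position: [0.5495, -0.0046, 0.023]
tool_rot: [-1.338, 1.12, 1.337]
ft_force: [0.4, 0.5, -0.8]
grip_width: 0.555
t 10.0 p [ 0.5495 -0.0046  0.023 ] jaw 100.09 tilt [ 5.e-04  2.e-04 -1.e+00] q [-0.48  0.34  0.51  1.94 -0.21  0.92  1.88] F [ 0.4  0.5 -0.8] T [0.04 0.06 0.05] g 0.555
```

```bash
python3 -m creep '[{"linear":[0,0,0],"twist":[0,0,0],"fingers":1},{"linear":[0,0,0],"twist":[0,0,0],"fingers":1},{"linear":[0,0,0],"twist":[0,0,0],"fingers":1},{"linear":[0,0,0],"twist":[0,0,0],"fingers":1}]'; python3 -c "
from h import *
info()"
```

```text
time: 10.33
position: [0.5494, -0.0046, 0.0228]
tool_rot: [-1.338, 1.121, 1.338]
ft_force: [-1.5, 0.4, 1.5]
grip_width: 0.436
t 10.33 p [ 0.5494 -0.0046  0.0228] jaw 100.09 tilt [ 1.e-04  1.e-04 -1.e+00] q [-0.48  0.34  0.51  1.94 -0.21  0.92  1.88] F [-1.5  0.4  1.5] T [ 0.03  0.03 -0.02] g 0.436
```

```bash
python3 -c "
from h import *
goal(.62,.184,.2,100.2)"; python3 -m creep '[{"linear":[-0.01,0,0],"twist":[0,0,0],"fingers":1},{"linear":[-0.03,0,0],"twist":[0,0,0],"fingers":1},{"linear":[-0.065,0,0],"twist":[0,0,0],"fingers":1},{"linear":[-0.1,0,0],"twist":[0,0,0],"fingers":1},{"linear":[-0.135,0,0],"twist":[0,0,0],"fingers":1},{"linear":[-0.165,0,0.01],"twist":[0,0,0],"fingers":1},{"linear":[-0.177,-0.01,0.04],"twist":[0,0,0],"fingers":1},{"linear":[-0.177,-0.02,0.08],"twist":[0,0,0],"fingers":1}]'; python3 -c "
from h import *
info();goal(.62,.184,.2,100.2)"
```

```text
lin [-0.1772 -0.1026  0.1733] tw [-0.11  0.    0.01] yaw 100.2
time: 11.0
position: [0.5577, 0.0742, 0.205]
tool_rot: [-1.336, 1.119, 1.325]
ft_force: [1.9, 0.3, -1.5]
grip_width: 0.439
t 11.0 p [0.5577 0.0742 0.205 ] jaw 99.62 tilt [ 8.4e-03  9.0e-04 -1.0e+00] q [-0.63  0.15  0.5   1.74 -0.07  1.27  1.62] F [ 1.9  0.3 -1.5] T [ 0.05 -0.14 -0.02] g 0.439
lin [ 0.0056 -0.0797  0.0979] tw [-0.58 -0.03  0.48] yaw 100.2
```

```bash
python3 -m creep '[{"linear":[0,-0.03,0.03],"twist":[0,0,0],"fingers":1},{"linear":[0,-0.06,0.06],"twist":[0,0,0],"fingers":1},{"linear":[0,-0.079,0.085],"twist":[0,0,0],"fingers":1},{"linear":[0,-0.079,0.1],"twist":[0,0,0],"fingers":1},{"linear":[0,-0.079,0.1],"twist":[0,0,0],"fingers":1},{"linear":[0,-0.079,0.1],"twist":[0,0,0],"fingers":1}]'; python3 - <<'E'
from h import *
info()
p,d,K,T=wrist('w5'); np.savez('w5.npz',p=p,d=d,K=K,T=T)
for l in("wing1","fixture","seat"): print(l,[(np.round(r["centre"],4),round(r["conf"],2)) for r in nets.place_of('wrist',l)])
E
```

```text
time: 11.5
position: [0.6143, 0.1903, 0.1992]
tool_rot: [-1.339, 1.122, 1.34]
ft_force: [-0.2, -0.7, -2.6]
grip_width: 0.433
t 11.5 p [0.6143 0.1903 0.1992] jaw 100.19 tilt [-0.0016 -0.0014 -1.    ] q [-0.69  0.34  0.44  1.53 -0.15  1.31  1.52] F [-0.2 -0.7 -2.6] T [-0.04 -0.06 -0.02] g 0.433
wing1 [(array([0.5896, 0.2487, 0.0718]), 0.95), (array([0.5032, 0.1291, 0.0759]), 0.89), (array([0.4864, 0.2241, 0.0806]), 0.86), (array([0.6057, 0.1477, 0.0795]), 0.76)]
fixture [(array([ 0.5508,  0.1889, -0.0007]), 0.82)]
seat [(array([0.5485, 0.1886, 0.0185]), 0.74)]
```

View pics/w5.png

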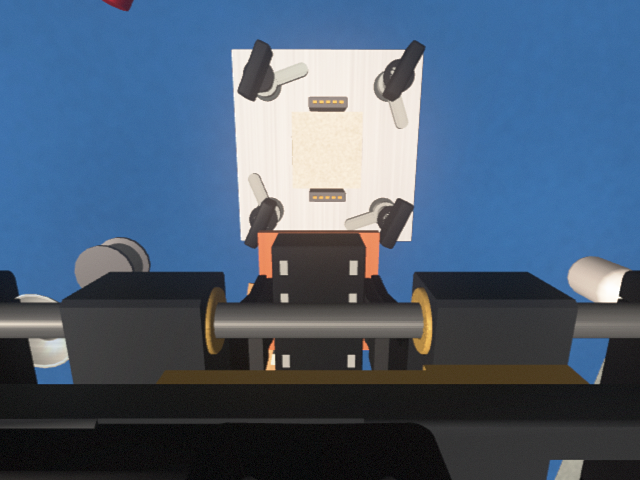

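```bash
python3 - <<'E'
from h import *
f=np.load('w5.npz');p,d,K,T=[f[k] for k in 'pdKT'];W=unproj(d,K,T)
roi=np.zeros((480,640),bool);roi[40:245,225:430]=1;roi[225:,252:385]=0
a=np.radians(10.2);ex=np.array([np.cos(a),np.sin(a)]);ey=np.array([-np.sin(a),np.cos(a)]);c0=np.array([.5475,.185])
L=np.stack([(W[...,:2]-c0)@ex,(W[...,:2]-c0)@ey],-1)*1000
# plate
m=roi&(abs(W[...,2]-.02)<.004)&(p.min(-1)>120)
P=L[m];print("plate",cv2.minAreaRect(P.astype(np.float32)),np.median(W[m][:,2]))
for e in (0,1): 
    h=np.percentile(P[:,e],[0.2,99.8]);print(h)
m=roi&(W[...,2]>.044)&(W[...,2]<.056)&(abs(L[...,1])<25)
n,l,s,c=cv2.connectedComponentsWithStats(m.astype(np.uint8))
for i in range(1,n):
    if s[i,4]>30: P=L[l==i];print("block",s[i,4],P.min(0),P.max(0),cv2.minAreaRect(P.astype(np.float32)),np.median(W[l==i][:,2]))
m=roi&(W[...,2]>.078)&(W[...,2]<.1)
n,l,s,c=cv2.connectedComponentsWithStats(m.astype(np.uint8))
for i in range(1,n):
    if s[i,4]>30:
        P=L[l==i];print("wing",s[i],cv2.minAreaRect(P.astype(np.float32)),np.round(np.percentile(W[l==i][:,2],[5,50,95]),4))
E
```

```text
plate ((1.0818634033203125, -0.05712127685546875), (156.2163543701172, 159.7456512451172), 89.9100341796875) 0.020475262297423857
[-78.41191795  78.53605405]
[-77.5309419   77.54591048]
block 465 [-38.20895854 -14.18603365] [-30.45598016  14.8521268 ] ((-34.31542205810547, 0.3401498794555664), (29.03777503967285, 7.730194091796875), 89.88172149658203) 0.05027269065617035
block 404 [ 33.29557147 -14.63838026] [41.15319463 14.49610983] ((37.21744155883789, -0.07257843017578125), (7.857177257537842, 29.134960174560547), 0.03165377303957939) 0.05039888675249288
wing [ 237   40   35   60 1046] ((-50.48853302001953, -49.83182907104492), (10.49492073059082, 35.718788146972656), 65.71070861816406) [0.0808 0.0878 0.0892]
wing [385  40  41  60 979] ((-50.28288269042969, 50.005393981933594), (10.200176239013672, 36.20732498168945), 62.909423828125) [0.0826 0.0878 0.0891]
wing [252 199  24  26 378] ((45.68512725830078, -46.50685501098633), (10.032482147216797, 19.57451820373535), 64.93960571289062) [0.0824 0.0879 0.0891]
wing [385 200  29  45 712] ((52.55613327026367, 50.008583068847656), (10.405118942260742, 34.10102462768555), 65.70586395263672) [0.0811 0.0878 0.0891]
wing [245 226   7  19  86] ((60.94685363769531, -58.0930061340332), (4.963050365447998, 13.749122619628906), 88.21844482421875) [0.0866 0.088  0.089 ]
```

```bash
python3 -c "
from h import *
goal(.5485,.1852,.15,100.1)"
```

```text
lin [0.0502 0.0662 0.0093] tw [-0.19 -0.03  0.01] yaw 100.1
```

```bash
python3 -m creep '[{"linear":[0,0.02,0],"twist":[0,0,0],"fingers":1},{"linear":[0.02,0.05,0],"twist":[0,0,0],"fingers":1},{"linear":[0.04,0.065,0],"twist":[0,0,0],"fingers":1},{"linear":[0.05,0.065,0],"twist":[0,0,0],"fingers":1},{"linear":[0.05,0.065,0],"twist":[0,0,0],"fingers":1},{"linear":[0.05,0.065,0],"twist":[0,0,0],"fingers":1}]'; python3 -c "
from h import *
info();goal(.5485,.1852,.06,100.1)"
```

```text
time: 12.2
position: [0.5519, 0.1777, 0.1502]
tool_rot: [-1.337, 1.121, 1.336]
ft_force: [1.3, 0.7, -1.1]
grip_width: 0.437
t 12.2 p [0.5519 0.1777 0.1502] jaw 100.01 tilt [ 8.e-04  2.e-04 -1.e+00] q [-0.74  0.24  0.44  1.75 -0.11  1.17  1.48] F [ 1.3  0.7 -1.1] T [ 0.06 -0.01  0.03] g 0.437
lin [0.0902 0.0021 0.0079] tw [-0.09  0.    0.05] yaw 100.1
```

```bash
python3 -m creep '[{"linear":[0,0.002,0.004],"twist":[0,0,0],"fingers":1},{"linear":[0,0.002,0.008],"twist":[0,0,0],"fingers":1},{"linear":[0.01,0.002,0.008],"twist":[0,0,0],"fingers":1},{"linear":[0.04,0.002,0.008],"twist":[0,0,0],"fingers":1},{"linear":[0.07,0.002,0.008],"twist":[0,0,0],"fingers":1},{"linear":[0.08,0.002,0.008],"twist":[0,0,0],"fingers":1},{"linear":[0.08,0.002,0.008],"twist":[0,0,0],"fingers":1},{"linear":[0.08,0.002,0.008],"twist":[0,0,0],"fingers":1}]'; python3 -c "
from h import *
info();goal(.5485,.1852,.06,100.1)
p,d,K,T=wrist('w6'); np.savez('w6.npz',p=p,d=d,K=K,T=T)"
```

```text
time: 12.87
position: [0.548, 0.1861, 0.0698]
tool_rot: [-1.338, 1.122, 1.338]
ft_force: [0.5, -0.0, -1.9]
grip_width: 0.434
t 12.87 p [0.548  0.1861 0.0698] jaw 100.09 tilt [-6.e-04 -6.e-04 -1.e+00] q [-0.73  0.32  0.42  1.83 -0.15  1.02  1.49] F [ 0.5 -0.  -1.9] T [-0.02  0.   -0.  ] g 0.434
lin [ 0.0098 -0.0003 -0.001 ] tw [-0.01 -0.03 -0.04] yaw 100.1
```

View pics/w6.png

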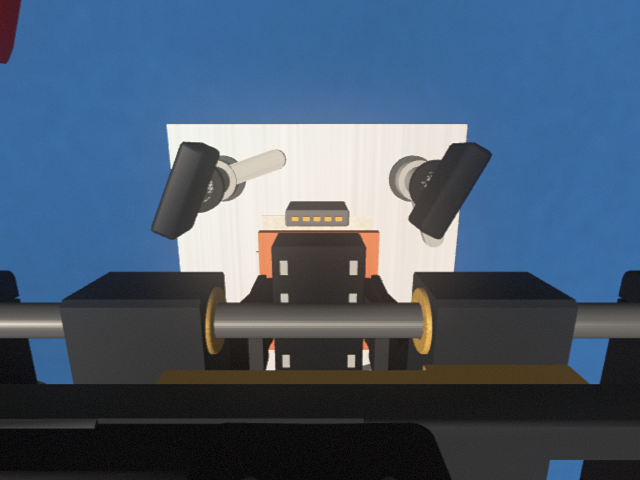

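```bash
python3 - <<'E'
from h import *
f=np.load('w6.npz');p,d,K,T=[f[k] for k in 'pdKT'];W=unproj(d,K,T)
a=np.radians(10.1);ex=np.array([np.cos(a),np.sin(a)]);ey=np.array([-np.sin(a),np.cos(a)]);c0=np.array([.5488,.1852])
L=np.stack([(W[...,:2]-c0)@ex,(W[...,:2]-c0)@ey],-1)*1000
r=np.zeros((480,640),bool);r[195:235,270:365]=1
m=r&(abs(W[...,2]-.05)<.003);P=L[m];print("block",m.sum(),P.min(0),P.max(0))
hsv=cv2.cvtColor(p,cv2.COLOR_RGB2HSV);mc=(hsv[...,0]<20)&(hsv[...,1]>110)&(hsv[...,2]>90);mc[:225]=0;mc[290:]=0;mc[:,:250]=0;mc[:,390:]=0
P=L[mc];Z=W[mc][:,2];print("copper",mc.sum(),np.percentile(P,1,0),np.percentile(P,99,0),np.percentile(Z,[1,50,99]))
m=(abs(W[...,2]-.078)<.004);m[:225]=0;m[300:]=0;m[:,:265]=0;m[:,:375]&=True;m[:,375:]=0;P=L[m];print("case",P.min(0),P.max(0))
E
```

```text
block 1265 [-40.12183949 -22.02262157] [-29.51438719  22.21055865]
copper 1370 [-30.17060878 -26.98327862] [-8.60785033 28.34568891] [0.05246343 0.05445455 0.07839833]
case [-30.32333639 -21.60542136] [-6.39986993 24.10791077]
```

```bash
python3 -m creep '[{"linear":[0,-0.0004,-0.001],"twist":[0,0,0],"fingers":1},{"linear":[0.005,-0.0004,-0.001],"twist":[0,0,0],"fingers":1},{"linear":[0.012,-0.0004,-0.001],"twist":[0,0,0],"fingers":1},{"linear":[0.018,-0.0004,-0.001],"twist":[0,0,0],"fingers":1},{"linear":[0.022,-0.0004,-0.001],"twist":[0,0,0],"fingers":1},{"linear":[0.022,-0.0004,-0.001],"twist":[0,0,0],"fingers":1}]'; python3 -c "
from h import *
info();goal(.5485,.1852,.041,100.1)"
```

```text
time: 13.42
position: [0.5475, 0.1849, 0.0463]
tool_rot: [-1.337, 1.123, 1.339]
ft_force: [0.3, 0.6, -2.6]
grip_width: 0.441
t 13.42 p [0.5475 0.1849 0.0463] jaw 100.1 tilt [-0.0021 -0.001  -1.    ] q [-0.72  0.35  0.41  1.85 -0.17  0.98  1.51] F [ 0.3  0.6 -2.6] T [0.07 0.01 0.05] g 0.441
lin [ 0.0053 -0.0011  0.0001] tw [-0.   -0.03 -0.13] yaw 100.1
```

```bash
python3 -m creep '[{"linear":[0,-0.0005,0],"twist":[0,0,0],"fingers":1},{"linear":[0.0015,-0.0005,0],"twist":[0,0,0],"fingers":1},{"linear":[0.003,-0.0005,0],"twist":[0,0,0],"fingers":1},{"linear":[0.004,-0.0005,0],"twist":[0,0,0],"fingers":1},{"linear":[0.004,-0.0005,0],"twist":[0,0,0],"fingers":1}]'; python3 -c "
from h import *
info();goal(.5485,.1852,.041,100.1)"
```

```text
time: 13.83
position: [0.5489, 0.1853, 0.0436]
tool_rot: [-1.338, 1.121, 1.338]
ft_force: [-0.0, -0.2, -1.6]
grip_width: 0.433
t 13.83 p [0.5489 0.1853 0.0436] jaw 100.09 tilt [-1.e-04 -0.e+00 -1.e+00] q [-0.72  0.36  0.41  1.85 -0.17  0.97  1.51] F [-0.  -0.2 -1.6] T [0.01 0.05 0.01] g 0.433
lin [ 0.0026  0.0004 -0.    ] tw [-0.01  0.   -0.01] yaw 100.1
```

```bash
python3 -m creep '[{"linear":[0.0008,0.0003,0],"twist":[0,0,0],"fingers":1},{"linear":[0.0016,0.0003,0],"twist":[0,0,0],"fingers":1},{"linear":[0.0022,0.0003,0],"twist":[0,0,0],"fingers":1},{"linear":[0.0026,0.0003,0],"twist":[0,0,0],"fingers":1},{"linear":[0.0028,0.0003,0],"twist":[0,0,0],"fingers":1}]'; python3 -c "
from h import *
info();goal(.5485,.1852,.041,100.1)"
```

```text
time: 14.25
position: [0.5486, 0.1852, 0.0409]
tool_rot: [-1.338, 1.121, 1.338]
ft_force: [0.6, -0.2, -2.1]
grip_width: 0.437
t 14.25 p [0.5486 0.1852 0.0409] jaw 100.09 tilt [-0.  0. -1.] q [-0.72  0.36  0.41  1.85 -0.17  0.97  1.51] F [ 0.6 -0.2 -2.1] T [-0.01  0.01  0.  ] g 0.437
lin [-0.0001  0.0001  0.    ] tw [-0.01  0.   -0.  ] yaw 100.1
```

```bash
python3 -m creep '[{"linear":[0.0005,0,0],"twist":[0,0,0],"fingers":1},{"linear":[0.0008,0,0],"twist":[0,0,0],"fingers":1},{"linear":[0.001,0,0],"twist":[0,0,0],"fingers":1}]'; python3 -c "
from h import *
info()"
```

```text
time: 14.5
position: [0.5486, 0.1852, 0.0408]
tool_rot: [-1.337, 1.121, 1.338]
ft_force: [-3.4, -2.0, 6.0]
grip_width: 0.434
t 14.5 p [0.5486 0.1852 0.0408] jaw 100.09 tilt [-3.e-04  4.e-04 -1.e+00] q [-0.72  0.36  0.41  1.85 -0.17  0.97  1.51] F [-3.4 -2.   6. ] T [-0.24  0.77 -0.09] g 0.434
```

```bash
python3 -m creep '[{"linear":[0,0,0],"twist":[0,0,0],"fingers":0.1},{"linear":[0,0,0],"twist":[0,0,0],"fingers":-0.2},{"linear":[0,0,0],"twist":[0,0,0],"fingers":-0.2},{"linear":[0,0,0],"twist":[0,0,0],"fingers":-0.2},{"linear":[-0.02,0,0],"twist":[0,0,0],"fingers":-0.2},{"linear":[-0.06,0,0],"twist":[0,0,0],"fingers":-0.2},{"linear":[-0.1,0,0],"twist":[0,0,0],"fingers":-0.2},{"linear":[-0.13,0.0,0],"twist":[0,0,0],"fingers":-0.2}]'; python3 -c "
from h import *
info()
p,d,K,T=wrist('w7'); np.savez('w7.npz',p=p,d=d,K=K,T=T);goal(.5485,.1852,.17,100.1)"
```

```text
time: 15.17
position: [0.5495, 0.1853, 0.1729]
tool_rot: [-1.338, 1.118, 1.336]
ft_force: [0.5, 0.1, 0.3]
grip_width: 0.599
t 15.17 p [0.5495 0.1853 0.1729] jaw 100.07 tilt [ 0.0024  0.001  -1.    ] q [-0.75  0.22  0.44  1.73 -0.1   1.22  1.46] F [0.5 0.1 0.3] T [-0.01 -0.03 -0.  ] g 0.599
lin [ 0.009   0.0045 -0.0004] tw [-0.04  0.2   0.67] yaw 100.1
```

View pics/w7.png

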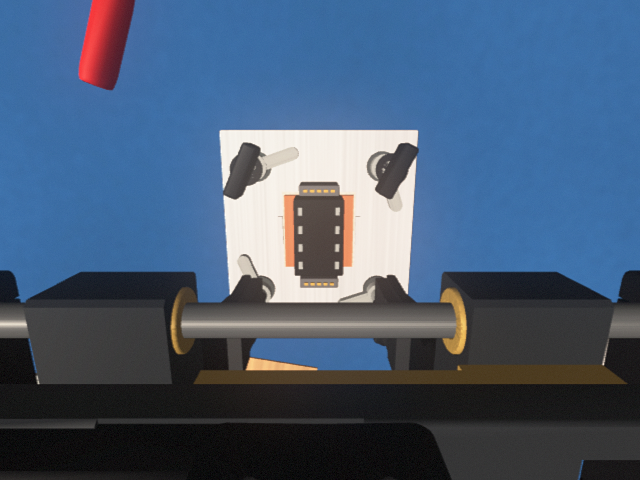

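```bash
python3 - <<'E'
from h import *
f=np.load('w7.npz');p,d,K,T=[f[k] for k in 'pdKT'];W=unproj(d,K,T)
a=np.radians(10.1);ex=np.array([np.cos(a),np.sin(a)]);ey=np.array([-np.sin(a),np.cos(a)]);c0=np.array([.5488,.1852])
L=np.stack([(W[...,:2]-c0)@ex,(W[...,:2]-c0)@ey],-1)*1000
r=np.zeros((480,640),bool);r[190:280,280:355]=1
m=r&(abs(W[...,2]-.049)<.004)&(p.max(-1)<110)&(abs(L[...,0])<31.5);P=L[m];print("case",cv2.minAreaRect(P.astype(np.float32)),np.percentile(W[m][:,2],[2,50,98]))
hsv=cv2.cvtColor(p,cv2.COLOR_RGB2HSV);mc=r&(hsv[...,0]<20)&(hsv[...,1]>110)&(hsv[...,2]>90)&(abs(W[...,2]-.025)<.004);P=L[mc]
for s in(-1,1):
    q=mc&(np.sign(L[...,1])==s);print("base",s,np.percentile(L[q],[1,99],axis=0).round(1).tolist(),np.percentile(W[q][:,2],[5,50,95]).round(4))
roi=np.zeros((480,640),bool);roi[120:300,215:425]=1
m=roi&(W[...,2]>.080)&(W[...,2]<.1)
n,l,s,c=cv2.connectedComponentsWithStats(m.astype(np.uint8))
for i in range(1,n):
    if s[i,4]>100: P=L[l==i];print("wing",s[i],cv2.minAreaRect(P.astype(np.float32)),np.median(W[l==i][:,2]))
# wing goal positions
for k,(x,y) in enumerate([(52,50),(52,-50),(-52,-50),(-52,50)],1): print(k,np.round(c0+(x*ex+y*ey)/1000,4))
E
```

```text
case ((0.34033966064453125, -0.30123138427734375), (59.87781524658203, 36.99799728393555), 0.021141178905963898) [0.04790257 0.04935995 0.05081273]
base -1 [[-29.4, -27.9], [29.3, -20.5]] [0.0243 0.0254 0.0265]
base 1 [[-29.4, 20.4], [29.4, 27.3]] [0.0242 0.0254 0.0266]
wing [ 223  142   35   58 1001] ((-51.90956497192383, -49.82380294799805), (10.265429496765137, 36.06483840942383), 65.41136932373047) 0.08788424510683407
wing [ 378  143   41   56 1009] ((-51.9405632019043, 49.947265625), (10.618671417236328, 35.95962905883789), 63.31581115722656) 0.08776629355960436
1 [0.5912 0.2435]
2 [0.6088 0.1451]
3 [0.5064 0.1269]
4 [0.4888 0.2253]
```

```bash
python3 -c "
from h import *
goal(.5064,.1269,.115,75.5)"
```

```text
lin [ 0.0632  0.0568 -0.0507] tw [24.56  0.34  0.62] yaw 75.5
```

```bash
python3 -m creep '[{"linear":[0.02,0.02,-0.02],"twist":[7,0,0],"fingers":0.4},{"linear":[0.04,0.04,-0.04],"twist":[14,0,0],"fingers":0.4},{"linear":[0.057,0.055,-0.05],"twist":[21,0,0],"fingers":0.4},{"linear":[0.06,0.055,-0.05],"twist":[24.5,0,0],"fingers":0.4},{"linear":[0.06,0.055,-0.05],"twist":[24.5,0,0],"fingers":0.4},{"linear":[0.06,0.055,-0.05],"twist":[24.5,0,0],"fingers":0.4},{"linear":[0.06,0.055,-0.05],"twist":[24.5,0,0],"fingers":0.4}]'; python3 -c "
from h import *
info();goal(.5064,.1269,.079,75.5)"
```

```text
time: 15.8
position: [0.5042, 0.1272, 0.1106]
tool_rot: [-1.024, 1.315, 1.023]
ft_force: [0.7, 0.1, 0.8]
grip_width: 0.307
t 15.8 p [0.5042 0.1272 0.1106] jaw 75.73 tilt [ 1.8e-03  6.0e-04 -1.0e+00] q [-0.76  0.15  0.5   1.94 -0.08  1.07  1.1 ] F [0.7 0.1 0.8] T [-0.02 -0.06 -0.01] g 0.307
lin [ 0.0316 -0.0021  0.0002] tw [0.23 0.06 0.09] yaw 75.5
```

```bash
python3 -m creep '[{"linear":[0.005,-0.002,0],"twist":[0,0,0],"fingers":0.4},{"linear":[0.015,-0.002,0],"twist":[0,0,0],"fingers":0.4},{"linear":[0.025,-0.002,0],"twist":[0,0,0],"fingers":0.4},{"linear":[0.0315,-0.002,0],"twist":[0,0,0],"fingers":0.4},{"linear":[0.0315,-0.002,0],"twist":[0,0,0],"fingers":0.4},{"linear":[0.0315,-0.002,0],"twist":[0,0,0],"fingers":0.4}]'; python3 -c "
from h import *
info();goal(.5064,.1269,.079,75.5);p,d,K,T=wrist('w8')"
```

```text
time: 16.3
position: [0.5047, 0.1256, 0.0775]
tool_rot: [-1.022, 1.32, 1.022]
ft_force: [0.3, 0.1, 0.2]
grip_width: 0.299
t 16.3 p [0.5047 0.1256 0.0775] jaw 75.6 tilt [-1.5e-03 -9.0e-04 -1.0e+00] q [-0.75  0.2   0.5   1.96 -0.11  1.01  1.12] F [0.3 0.1 0.2] T [ 0.02 -0.06  0.07] g 0.299
lin [-0.0015 -0.0014  0.0017] tw [ 0.1  -0.07 -0.07] yaw 75.5
```

View pics/w8.png

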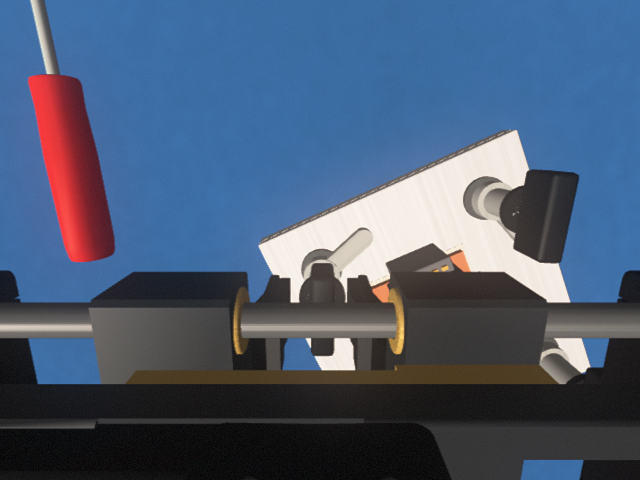

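```bash
python3 -m creep '[{"linear":[-0.001,-0.0014,0.0017],"twist":[0,0,0],"fingers":0.4},{"linear":[-0.001,-0.0014,0.0017],"twist":[0,0,0],"fingers":1},{"linear":[-0.001,-0.0014,0.0017],"twist":[0,0,0],"fingers":1},{"linear":[-0.001,-0.0014,0.0017],"twist":[0,0,0],"fingers":1},{"linear":[-0.001,-0.0014,0.0017],"twist":[0,0,0],"fingers":1},{"linear":[-0.001,-0.0014,0.0017],"twist":[0,0,0],"fingers":1}]' 50; python3 -c "
from h import *
info()"
```

```text
time: 16.85
position: [0.5071, 0.1268, 0.0797]
tool_rot: [-1.022, 1.318, 1.022]
ft_force: [-1.2, -1.8, 2.5]
grip_width: 0.11
t 16.85 p [0.5071 0.1268 0.0797] jaw 75.58 tilt [ 2.e-04 -2.e-04 -1.e+00] q [-0.75  0.2   0.5   1.96 -0.11  1.01  1.12] F [-1.2 -1.8  2.5] T [-0.25  0.23  0.01] g 0.11
```

```bash
python3 -m creep '[{"linear":[0.0003,0,0],"twist":[6,0,0],"fingers":1},{"linear":[0.0006,0,0],"twist":[12,0,0],"fingers":1},{"linear":[0.001,0,0],"twist":[18,0,0],"fingers":1},{"linear":[0.0014,0,0],"twist":[24,0,0],"fingers":1},{"linear":[0.0018,0,0],"twist":[30,0,0],"fingers":1},{"linear":[0.002,0,0],"twist":[33,0,0],"fingers":1},{"linear":[0.002,0,0],"twist":[33,0,0],"fingers":1}]'; python3 -c "
from h import *
info()"
```

```text
time: 17.43
position: [0.5068, 0.1263, 0.0777]
tool_rot: [-0.58, 1.493, 0.58]
ft_force: [-2.3, -3.3, 4.7]
grip_width: 0.113
t 17.43 p [0.5068 0.1263 0.0777] jaw 42.49 tilt [-7.e-04 -9.e-04 -1.e+00] q [-0.81  0.21  0.57  1.96 -0.13  1.01  0.56] F [-2.3 -3.3  4.7] T [-0.75  0.47 -0.13] g 0.113
```

```bash
python3 -m creep '[{"linear":[0,0,0],"twist":[0,0,0],"fingers":0.4},{"linear":[0,0,0],"twist":[0,0,0],"fingers":0.4},{"linear":[0,0,0],"twist":[0,0,0],"fingers":0.4},{"linear":[-0.01,0,0],"twist":[0,0,0],"fingers":0.4},{"linear":[-0.035,0,0],"twist":[0,0,0],"fingers":0.4},{"linear":[-0.04,0,0],"twist":[0,0,0],"fingers":0.4}]'; python3 -c "
from h import *
info();goal(.5912,.2435,.117,75.8)"
```

```text
time: 17.93
position: [0.509, 0.1279, 0.1208]
tool_rot: [-0.581, 1.486, 0.582]
ft_force: [0.5, 0.6, 0.6]
grip_width: 0.298
t 17.93 p [0.509  0.1279 0.1208] jaw 42.61 tilt [ 0.0046  0.0022 -1.    ] q [-0.82  0.15  0.57  1.92 -0.09  1.09  0.53] F [0.5 0.6 0.6] T [-0.04 -0.08 -0.04] g 0.298
lin [0.0045 0.0295 0.1387] tw [-33.19   0.25   0.16] yaw 75.8
```

```bash
python3 -m creep '[{"linear":[0,0.005,0.03],"twist":[-7,0,0],"fingers":0.4},{"linear":[0,0.015,0.07],"twist":[-14,0,0],"fingers":0.4},{"linear":[0,0.024,0.11],"twist":[-21,0,0],"fingers":0.4},{"linear":[0,0.029,0.138],"twist":[-28,0,0],"fingers":0.4},{"linear":[0,0.029,0.138],"twist":[-33.2,0,0],"fingers":0.4},{"linear":[0,0.029,0.138],"twist":[-33.2,0,0],"fingers":0.4},{"linear":[0,0.029,0.138],"twist":[-33.2,0,0],"fingers":0.4}]'; python3 - <<'E'
from h import *
info();goal(.5912,.2435,.079,75.8);p,d,K,T=wrist('w9');np.savez('w9.npz',p=p,d=d,K=K,T=T)
E
```

```text
time: 18.52
position: [0.589, 0.2414, 0.1173]
tool_rot: [-1.023, 1.318, 1.022]
ft_force: [-0.5, -0.7, 0.0]
grip_width: 0.296
t 18.52 p [0.589  0.2414 0.1173] jaw 75.64 tilt [-2.e-04 -6.e-04 -1.e+00] q [-0.78  0.39  0.44  1.64 -0.18  1.15  1.02] F [-0.5 -0.7  0. ] T [-0.08  0.07 -0.02] g 0.296
lin [ 0.0383 -0.0016  0.0026] tw [-0.16 -0.04 -0.  ] yaw 75.8
```

View pics/w9.png

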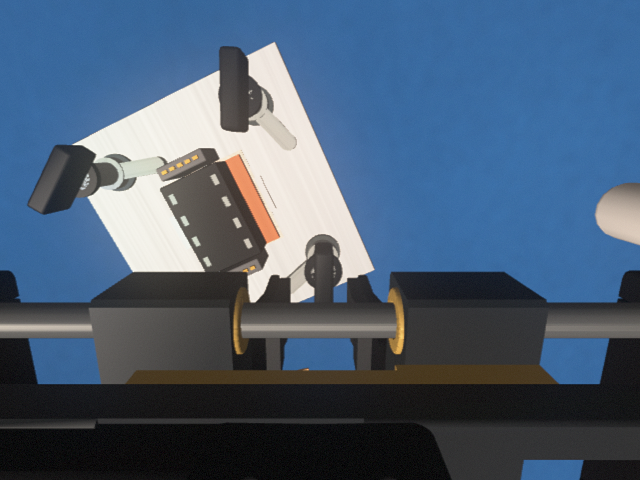

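```bash
cat > wings.py <<'E'
from h import *
def wings(fn,rm=265):
    f=np.load(fn);p,d,K,T=[f[k] for k in 'pdKT'];W=unproj(d,K,T)
    a=np.radians(10.1);ex=np.array([np.cos(a),np.sin(a)]);ey=np.array([-np.sin(a),np.cos(a)]);c0=np.array([.5488,.1852])
    L=np.stack([(W[...,:2]-c0)@ex,(W[...,:2]-c0)@ey],-1)*1000
    m=(W[...,2]>.0775)&(W[...,2]<.1)&(abs(L).max(-1)<90)&(d>0);m[rm:]=0
    n,l,s,c=cv2.connectedComponentsWithStats(m.astype(np.uint8))
    for i in range(1,n):
        if s[i,4]>150:
            z=np.percentile(W[l==i][:,2],80); k=(l==i)&(abs(W[...,2]-z)<.004)
            r=cv2.minAreaRect(L[k].astype(np.float32)); (w,h),an=r[1],r[2]
            an=an if w<h else an+90   # direction of thickness
            an=(an+45)%180-45
            x,y=r[0]; n_={(1,1):1,(1,-1):2,(-1,-1):3,(-1,1):4}[(int(np.sign(x)),int(np.sign(y)))]
            print("screw",n_,np.round(r[0],1),np.round(r[1],1),"thick dir",round(an,1),"value",round(1.2-np.radians(an),2),"ztop",round(z,4))
if __name__=="__main__": wings(sys.argv[1])
E
python3 wings.py w9.npz
```

```text
screw 4 [-51.7  50.2] [10.7 36.1] thick dir 63.0 value 0.1 ztop 0.0884
screw 3 [-51.6 -49.4] [10.8 36.2] thick dir 33.0 value 0.62 ztop 0.0865
screw 1 [38.9 55.9] [9.7 7.3] thick dir -24.3 value 1.62 ztop 0.0883
```

```bash
python3 -m creep '[{"linear":[0.005,-0.001,0.002],"twist":[0,0,0],"fingers":0.4},{"linear":[0.015,-0.0015,0.0026],"twist":[0,0,0],"fingers":0.4},{"linear":[0.025,-0.0015,0.0026],"twist":[0,0,0],"fingers":0.4},{"linear":[0.035,-0.0015,0.0026],"twist":[0,0,0],"fingers":0.4},{"linear":[0.038,-0.0015,0.0026],"twist":[0,0,0],"fingers":0.4},{"linear":[0.038,-0.0015,0.0026],"twist":[0,0,0],"fingers":0.4},{"linear":[0.038,-0.0015,0.0026],"twist":[0,0,0],"fingers":0.4}]'; python3 -c "
from h import *
info();goal(.5912,.2435,.079,75.8)"
```

```text
time: 19.15
position: [0.5908, 0.2439, 0.079]
tool_rot: [-1.024, 1.317, 1.025]
ft_force: [-0.2, -0.4, 0.0]
grip_width: 0.3
t 19.15 p [0.5908 0.2439 0.079 ] jaw 75.78 tilt [-6.e-04 -4.e-04 -1.e+00] q [-0.77  0.43  0.43  1.67 -0.2   1.09  1.04] F [-0.2 -0.4  0. ] T [0.03 0.03 0.  ] g 0.3
lin [-0.     -0.0005 -0.0003] tw [-0.02 -0.03 -0.03] yaw 75.8
```

Screw 3 is at 0.62 (the third "screw 1" blob is a clipped fragment). Grip wing 1 and turn.

```bash
python3 -m creep '[{"linear":[0,0,0],"twist":[0,0,0],"fingers":1},{"linear":[0,0,0],"twist":[0,0,0],"fingers":1},{"linear":[0,0,0],"twist":[0,0,0],"fingers":1},{"linear":[0,0,0],"twist":[0,0,0],"fingers":1},{"linear":[0,0,0],"twist":[0,0,0],"fingers":1}]'; python3 -c "
from h import *
info()"
```

```text
time: 19.57
position: [0.5913, 0.2436, 0.0799]
tool_rot: [-1.024, 1.316, 1.024]
ft_force: [-0.6, -1.7, 2.6]
grip_width: 0.112
t 19.57 p [0.5913 0.2436 0.0799] jaw 75.76 tilt [ 3.e-04 -2.e-04 -1.e+00] q [-0.77  0.43  0.43  1.66 -0.2   1.09  1.04] F [-0.6 -1.7  2.6] T [-0.28  0.16 -0.03] g 0.112
```

```bash
python3 -m creep '[{"linear":[0.0003,0,0],"twist":[6,0,0],"fingers":1},{"linear":[0.0006,0,0],"twist":[12,0,0],"fingers":1},{"linear":[0.001,0,0],"twist":[18,0,0],"fingers":1},{"linear":[0.0014,0,0],"twist":[24,0,0],"fingers":1},{"linear":[0.0018,0,0],"twist":[30,0,0],"fingers":1},{"linear":[0.002,0,0],"twist":[33,0,0],"fingers":1},{"linear":[0.002,0,0],"twist":[33,0,0],"fingers":1}]'; python3 -m creep '[{"linear":[0,0,0],"twist":[0,0,0],"fingers":0.4},{"linear":[0,0,0],"twist":[0,0,0],"fingers":0.4},{"linear":[0,0,0],"twist":[0,0,0],"fingers":0.4},{"linear":[-0.01,0,0],"twist":[0,0,0],"fingers":0.4},{"linear":[-0.035,0,0],"twist":[0,0,0],"fingers":0.4},{"linear":[-0.04,0,0],"twist":[0,0,0],"fingers":0.4}]'; python3 -c "
from h import *
info();goal(.6088,.1451,.117,75)"
```

```text
time: 20.15
position: [0.5912, 0.2434, 0.078]
tool_rot: [-0.583, 1.491, 0.582]
ft_force: [-1.9, -2.7, 4.0]
grip_width: 0.116
time: 20.65
position: [0.593, 0.2449, 0.1212]
tool_rot: [-0.583, 1.485, 0.585]
ft_force: [1.4, 0.0, 1.1]
grip_width: 0.296
t 20.65 p [0.593  0.2449 0.1212] jaw 42.82 tilt [ 0.0046  0.0026 -1.    ] q [-0.87  0.41  0.55  1.63 -0.23  1.16  0.49] F [1.4 0.  1.1] T [-0.06 -0.12 -0.  ] g 0.296
lin [ 0.004  -0.0839 -0.0562] tw [-32.18   0.27   0.15] yaw 75.0
```

```bash
python3 -m creep '[{"linear":[0,-0.02,-0.01],"twist":[-7,0,0],"fingers":0.4},{"linear":[0,-0.05,-0.03],"twist":[-14,0,0],"fingers":0.4},{"linear":[0,-0.084,-0.0535],"twist":[-21,0,0],"fingers":0.4},{"linear":[0,-0.084,-0.0535],"twist":[-28,0,0],"fingers":0.4},{"linear":[0,-0.084,-0.0535],"twist":[-32.2,0,0],"fingers":0.4},{"linear":[0,-0.084,-0.0535],"twist":[-32.2,0,0],"fingers":0.4},{"linear":[0,-0.084,-0.0535],"twist":[-32.2,0,0],"fingers":0.4}]'; python3 - <<'E'
from h import *
info();goal(.6088,.1451,.079,75);p,d,K,T=wrist('w10');np.savez('w10.npz',p=p,d=d,K=K,T=T)
from wings import wings
wings('w10.npz')
E
```

```text
time: 21.23
position: [0.609, 0.1465, 0.1177]
tool_rot: [-1.012, 1.322, 1.013]
ft_force: [0.3, -0.2, 0.4]
grip_width: 0.302
t 21.23 p [0.609  0.1465 0.1177] jaw 74.89 tilt [ 5.e-04  9.e-04 -1.e+00] q [-0.67  0.37  0.49  1.67 -0.19  1.15  1.17] F [ 0.3 -0.2  0.4] T [ 0.01 -0.03  0.04] g 0.302
lin [ 0.0387 -0.0001 -0.0014] tw [-0.11  0.06  0.02] yaw 75.0
screw 4 [-40.4  44.1] [10.5 11.1] thick dir 61.3 value 0.13 ztop 0.0882
screw 3 [-51.7 -49.8] [10.9 36. ] thick dir 31.9 value 0.64 ztop 0.0866
screw 1 [51.8 49.7] [10.5 36.1] thick dir 32.5 value 0.63 ztop 0.0865
screw 2 [ 39.8 -44.2] [9.8 9.3] thick dir -25.1 value 1.64 ztop 0.0884
```

View pics/w10.png

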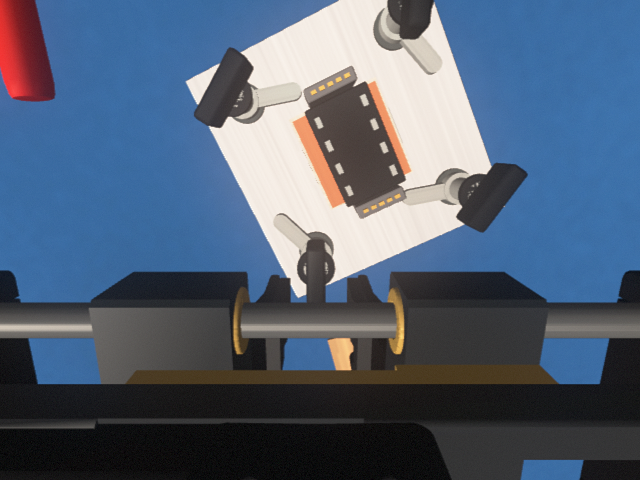

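```bash
python3 -m creep '[{"linear":[0.005,0,-0.001],"twist":[0,0,0],"fingers":0.4},{"linear":[0.015,0,-0.001],"twist":[0,0,0],"fingers":0.4},{"linear":[0.025,0,-0.001],"twist":[0,0,0],"fingers":0.4},{"linear":[0.035,0,-0.001],"twist":[0,0,0],"fingers":0.4},{"linear":[0.0385,0,-0.001],"twist":[0,0,0],"fingers":0.4},{"linear":[0.0385,0,-0.001],"twist":[0,0,0],"fingers":0.4}]'; python3 -c "
from h import *
info();goal(.6088,.1451,.079,75)"; python3 -m creep '[{"linear":[0,0,0],"twist":[0,0,0],"fingers":1},{"linear":[0,0,0],"twist":[0,0,0],"fingers":1},{"linear":[0,0,0],"twist":[0,0,0],"fingers":1},{"linear":[0,0,0],"twist":[0,0,0],"fingers":1},{"linear":[0,0,0],"twist":[0,0,0],"fingers":1}]'; python3 -c "
from h import *
info()"
```

```text
time: 21.78
position: [0.6073, 0.1449, 0.0768]
tool_rot: [-1.014, 1.325, 1.015]
ft_force: [-0.1, 0.6, -0.6]
grip_width: 0.297
t 21.78 p [0.6073 0.1449 0.0768] jaw 75.0 tilt [-0.0032 -0.0013 -1.    ] q [-0.66  0.41  0.48  1.71 -0.21  1.08  1.19] F [-0.1  0.6 -0.6] T [-0.02 -0.04 -0.01] g 0.297
lin [-0.0022 -0.0014  0.0006] tw [-0.   -0.12 -0.16] yaw 75.0
time: 22.2
position: [0.609, 0.145, 0.0795]
tool_rot: [-1.014, 1.321, 1.014]
ft_force: [0.4, -0.9, 1.5]
grip_width: 0.109
t 22.2 p [0.609  0.145  0.0795] jaw 74.99 tilt [ 1.e-03  2.e-04 -1.e+00] q [-0.66  0.41  0.48  1.7  -0.21  1.08  1.19] F [ 0.4 -0.9  1.5] T [-0.07  0.04  0.07] g 0.109
```

Turn screw 2 by 32°, release, lift.

```bash
python3 -m creep '[{"linear":[0.0003,0,0],"twist":[6,0,0],"fingers":1},{"linear":[0.0006,0,0],"twist":[12,0,0],"fingers":1},{"linear":[0.001,0,0],"twist":[18,0,0],"fingers":1},{"linear":[0.0014,0,0],"twist":[24,0,0],"fingers":1},{"linear":[0.0018,0,0],"twist":[30,0,0],"fingers":1},{"linear":[0.002,0,0],"twist":[32,0,0],"fingers":1},{"linear":[0.002,0,0],"twist":[32,0,0],"fingers":1}]'; python3 -m creep '[{"linear":[0,0,0],"twist":[0,0,0],"fingers":0.4},{"linear":[0,0,0],"twist":[0,0,0],"fingers":0.4},{"linear":[0,0,0],"twist":[0,0,0],"fingers":0.4},{"linear":[-0.01,0,0],"twist":[0,0,0],"fingers":0.4},{"linear":[-0.035,0,0],"twist":[0,0,0],"fingers":0.4},{"linear":[-0.04,0,0],"twist":[0,0,0],"fingers":0.4},{"linear":[-0.04,0,0],"twist":[0,0,0],"fingers":0.4}]'; python3 -c "
from h import *
info();goal(.4888,.2253,.117,73.3)"
```

```text
time: 22.78
position: [0.6089, 0.1446, 0.0776]
tool_rot: [-0.586, 1.49, 0.585]
ft_force: [-1.7, -1.4, 4.3]
grip_width: 0.111
time: 23.37
position: [0.6104, 0.1455, 0.1197]
tool_rot: [-0.586, 1.485, 0.587]
ft_force: [0.4, -0.1, 0.3]
grip_width: 0.296
t 23.37 p [0.6104 0.1455 0.1197] jaw 43.0 tilt [ 0.0047  0.0019 -1.    ] q [-0.76  0.39  0.6   1.67 -0.24  1.15  0.65] F [ 0.4 -0.1  0.3] T [0.02 0.02 0.03] g 0.296
lin [ 0.0023  0.1413 -0.0345] tw [-30.3    0.24   0.17] yaw 73.3
```

```bash
python3 -m creep '[{"linear":[0,0.03,-0.007],"twist":[-7,0,0],"fingers":0.4},{"linear":[0,0.065,-0.015],"twist":[-14,0,0],"fingers":0.4},{"linear":[0,0.1,-0.023],"twist":[-21,0,0],"fingers":0.4},{"linear":[0,0.13,-0.03],"twist":[-28,0,0],"fingers":0.4},{"linear":[0,0.1405,-0.033],"twist":[-30.3,0,0],"fingers":0.4},{"linear":[0,0.1405,-0.033],"twist":[-30.3,0,0],"fingers":0.4},{"linear":[0,0.1405,-0.033],"twist":[-30.3,0,0],"fingers":0.4}]'; python3 - <<'E'
from h import *
info();goal(.4888,.2253,.079,73.3);p,d,K,T=wrist('w11');np.savez('w11.npz',p=p,d=d,K=K,T=T)
E
```

```text
time: 23.95
position: [0.4888, 0.2252, 0.1168]
tool_rot: [-0.991, 1.333, 0.991]
ft_force: [-0.2, -0.7, -0.7]
grip_width: 0.298
t 23.95 p [0.4888 0.2252 0.1168] jaw 73.25 tilt [ 5.e-04 -0.e+00 -1.e+00] q [-0.91  0.18  0.48  1.89 -0.09  1.09  0.88] F [-0.2 -0.7 -0.7] T [-0.04 -0.05  0.01] g 0.298
lin [0.0378 0.0001 0.    ] tw [-0.05  0.01  0.03] yaw 73.3
```

View pics/w11.png

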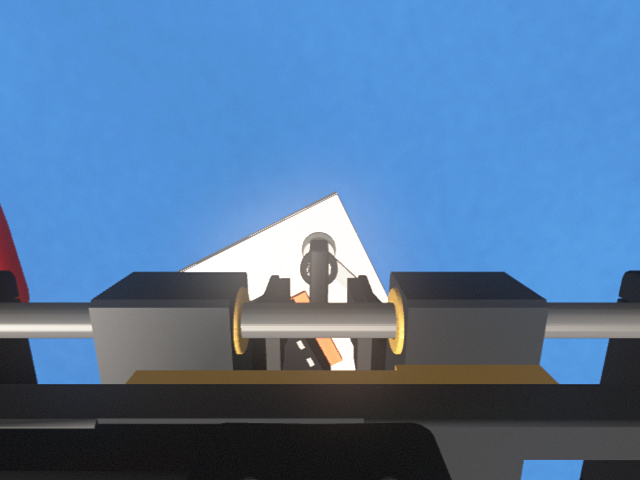

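Wing 4 at (319,270) is centred and aligned between the fingers. Descend and grip.

```bash
python3 -m creep '[{"linear":[0.005,0,0],"twist":[0,0,0],"fingers":0.4},{"linear":[0.015,0,0],"twist":[0,0,0],"fingers":0.4},{"linear":[0.025,0,0],"twist":[0,0,0],"fingers":0.4},{"linear":[0.034,0,0],"twist":[0,0,0],"fingers":0.4},{"linear":[0.0375,0,0],"twist":[0,0,0],"fingers":0.4},{"linear":[0.0375,0,0],"twist":[0,0,0],"fingers":0.4}]'; python3 -c "
from h import *
info();goal(.4888,.2253,.079,73.3)"; python3 -m creep '[{"linear":[0,0,0],"twist":[0,0,0],"fingers":1},{"linear":[0,0,0],"twist":[0,0,0],"fingers":1},{"linear":[0,0,0],"twist":[0,0,0],"fingers":1},{"linear":[0,0,0],"twist":[0,0,0],"fingers":1},{"linear":[0,0,0],"twist":[0,0,0],"fingers":1}]'; python3 -c "
from h import *
info()"
```

```text
time: 24.5
position: [0.4878, 0.2245, 0.0776]
tool_rot: [-0.992, 1.337, 0.992]
ft_force: [-0.3, 0.1, -0.7]
grip_width: 0.3
t 24.5 p [0.4878 0.2245 0.0776] jaw 73.26 tilt [-0.0025 -0.0021 -1.    ] q [-0.9   0.23  0.47  1.92 -0.12  1.02  0.9 ] F [-0.3  0.1 -0.7] T [ 0.03 -0.02 -0.01] g 0.3
lin [-0.0014 -0.0008  0.001 ] tw [-0.04 -0.15 -0.1 ] yaw 73.3
time: 24.92
position: [0.489, 0.2254, 0.0799]
tool_rot: [-0.991, 1.332, 0.991]
ft_force: [-0.1, -0.3, 1.3]
grip_width: 0.11
t 24.92 p [0.489  0.2254 0.0799] jaw 73.27 tilt [ 7.e-04  5.e-04 -1.e+00] q [-0.9   0.23  0.47  1.92 -0.12  1.02  0.9 ] F [-0.1 -0.3  1.3] T [-0.1   0.1  -0.08] g 0.11
```

```bash
python3 -m creep '[{"linear":[0.0003,0,0],"twist":[6,0,0],"fingers":1},{"linear":[0.0006,0,0],"twist":[12,0,0],"fingers":1},{"linear":[0.001,0,0],"twist":[18,0,0],"fingers":1},{"linear":[0.0014,0,0],"twist":[24,0,0],"fingers":1},{"linear":[0.0018,0,0],"twist":[30,0,0],"fingers":1},{"linear":[0.002,0,0],"twist":[31,0,0],"fingers":1},{"linear":[0.002,0,0],"twist":[31,0,0],"fingers":1}]'; python3 -m creep '[{"linear":[0,0,0],"twist":[0,0,0],"fingers":0.4},{"linear":[0,0,0],"twist":[0,0,0],"fingers":0.4},{"linear":[0,0,0],"twist":[0,0,0],"fingers":0.4},{"linear":[-0.01,0,0],"twist":[0,0,0],"fingers":0.4},{"linear":[-0.035,0,0],"twist":[0,0,0],"fingers":0.4},{"linear":[-0.04,0,0],"twist":[0,0,0],"fingers":0.4},{"linear":[-0.04,0,0],"twist":[0,0,0],"fingers":0.4}]'; python3 -c "
from h import *
info();goal(.5912,.2435,.117,42.7)"
```

```text
time: 25.5
position: [0.4889, 0.2252, 0.0781]
tool_rot: [-0.578, 1.492, 0.578]
ft_force: [-2.2, -2.4, 4.6]
grip_width: 0.11
time: 26.08
position: [0.4903, 0.2263, 0.1198]
tool_rot: [-0.576, 1.488, 0.578]
ft_force: [-0.5, -0.8, -0.3]
grip_width: 0.296
t 26.08 p [0.4903 0.2263 0.1198] jaw 42.31 tilt [ 0.004  0.003 -1.   ] q [-0.98  0.18  0.55  1.89 -0.11  1.09  0.35] F [-0.5 -0.8 -0.3] T [-0.04  0.02 -0.04] g 0.296
lin [ 0.0033 -0.0552  0.0862] tw [-0.39  0.28  0.03] yaw 42.7
```

```bash
python3 -m creep '[{"linear":[0,-0.015,0.025],"twist":[0,0,0],"fingers":0.4},{"linear":[0,-0.035,0.055],"twist":[0,0,0],"fingers":0.4},{"linear":[0,-0.0555,0.0877],"twist":[-0.4,0,0],"fingers":0.4},{"linear":[0,-0.0555,0.0877],"twist":[-0.4,0,0],"fingers":0.4},{"linear":[0,-0.0555,0.0877],"twist":[-0.4,0,0],"fingers":0.4},{"linear":[0,-0.0555,0.0877],"twist":[-0.4,0,0],"fingers":0.4}]'; python3 - <<'E'
from h import *
info();goal(.5912,.2435,.077,42.7);p,d,K,T=wrist('w12');np.savez('w12.npz',p=p,d=d,K=K,T=T)
from wings import wings
wings('w12.npz')
pt,dt=viewer.get_image("scene"); cv2.imwrite("pics/sc12.png",cv2.resize(pt[150:250,300:420,::-1],None,fx=5,fy=5))
E
```

```text
time: 26.58
position: [0.59, 0.2428, 0.1161]
tool_rot: [-0.583, 1.494, 0.582]
ft_force: [0.1, -0.0, -0.8]
grip_width: 0.297
t 26.58 p [0.59   0.2428 0.1161] jaw 42.68 tilt [-0.0022 -0.0014 -1.    ] q [-0.87  0.41  0.55  1.64 -0.23  1.16  0.49] F [ 0.1 -0.  -0.8] T [-0.1   0.03  0.08] g 0.297
lin [ 0.0391 -0.0003  0.0015] tw [-0.02 -0.15 -0.02] yaw 42.7
screw 4 [-51.5  50.2] [10.8 35.4] thick dir 32.6 value 0.63 ztop 0.0865
screw 1 [44.9 61.6] [9.3 9. ] thick dir 122.7 value -0.94 ztop 0.0865
```

View pics/w12.png

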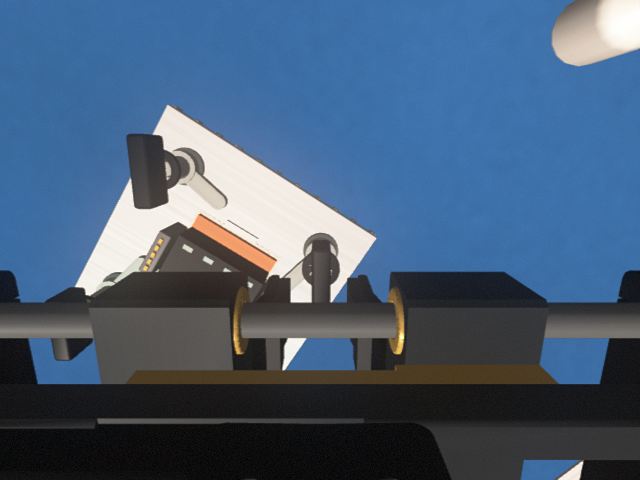

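View pics/sc12.png

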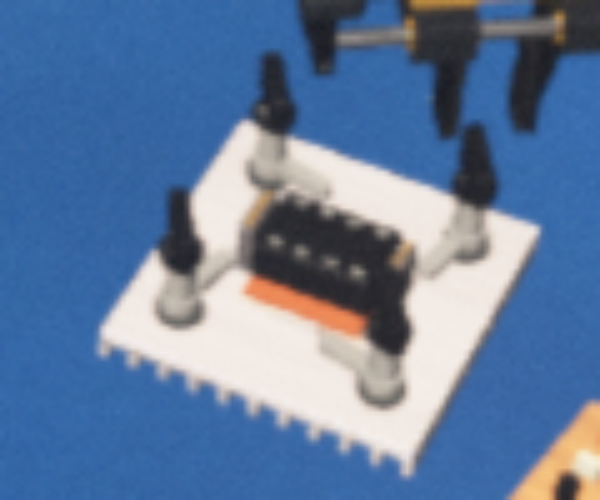

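```bash
python3 -m creep '[{"linear":[0.005,0,0.0005],"twist":[0,0,0],"fingers":0.4},{"linear":[0.015,0,0.0005],"twist":[0,0,0],"fingers":0.4},{"linear":[0.025,0,0.0005],"twist":[0,0,0],"fingers":0.4},{"linear":[0.034,0,0.0005],"twist":[0,0,0],"fingers":0.4},{"linear":[0.0385,0,0.0005],"twist":[0,0,0],"fingers":0.4},{"linear":[0.0385,0,0.0005],"twist":[0,0,0],"fingers":0.4}]'; python3 -c "
from h import *
info();goal(.5912,.2435,.077,42.7)"; python3 -m creep '[{"linear":[0,0,0],"twist":[0,0,0],"fingers":1},{"linear":[0,0,0],"twist":[0,0,0],"fingers":1},{"linear":[0,0,0],"twist":[0,0,0],"fingers":1},{"linear":[0,0,0],"twist":[0,0,0],"fingers":1},{"linear":[0,0,0],"twist":[0,0,0],"fingers":1}]'; python3 -c "
from h import *
info()"
```

```text
time: 27.18
position: [0.5899, 0.2433, 0.0769]
tool_rot: [-0.583, 1.494, 0.583]
ft_force: [0.8, 0.3, 0.3]
grip_width: 0.302
t 27.18 p [0.5899 0.2433 0.0769] jaw 42.7 tilt [-0.0028 -0.0015 -1.    ] q [-0.86  0.45  0.54  1.67 -0.26  1.09  0.5 ] F [0.8 0.3 0.3] T [-0.02  0.02 -0.04] g 0.302
lin [-0.0001 -0.0007  0.0011] tw [-0.01 -0.17 -0.05] yaw 42.7
time: 27.6
position: [0.5912, 0.2433, 0.0794]
tool_rot: [-0.582, 1.491, 0.582]
ft_force: [-1.4, -2.0, 3.3]
grip_width: 0.107
t 27.6 p [0.5912 0.2433 0.0794] jaw 42.66 tilt [-2.e-04 -0.e+00 -1.e+00] q [-0.86  0.45  0.54  1.67 -0.25  1.09  0.5 ] F [-1.4 -2.   3.3] T [-0.32  0.46 -0.06] g 0.107
```

```bash
python3 -m creep '[{"linear":[0.0005,0,0],"twist":[6,0,0],"fingers":1},{"linear":[0.001,0,0],"twist":[12,0,0],"fingers":1},{"linear":[0.0014,0,0],"twist":[18,0,0],"fingers":1},{"linear":[0.0018,0,0],"twist":[24,0,0],"fingers":1},{"linear":[0.002,0,0],"twist":[30,0,0],"fingers":1},{"linear":[0.002,0,0],"twist":[33,0,0],"fingers":1},{"linear":[0.002,0,0],"twist":[33,0,0],"fingers":1}]'; python3 -c "
from h import *
info()"
```

```text
time: 28.18
position: [0.5911, 0.2433, 0.0776]
tool_rot: [-0.133, 1.567, 0.132]
ft_force: [-2.4, -2.9, 4.3]
grip_width: 0.111
t 28.18 p [0.5911 0.2433 0.0776] jaw 9.65 tilt [-4.e-04 -6.e-04 -1.e+00] q [-0.94  0.48  0.65  1.67 -0.32  1.1  -0.03] F [-2.4 -2.9  4.3] T [-0.65  0.76  0.11] g 0.111
```

```bash
python3 -m creep '[{"linear":[0,0,0],"twist":[0,0,0],"fingers":0.4},{"linear":[0,0,0],"twist":[0,0,0],"fingers":0.4},{"linear":[0,0,0],"twist":[0,0,0],"fingers":0.4},{"linear":[-0.01,0,0],"twist":[0,0,0],"fingers":0.4},{"linear":[-0.035,0,0],"twist":[0,0,0],"fingers":0.4},{"linear":[-0.04,0,0],"twist":[0,0,0],"fingers":0.4},{"linear":[-0.04,0,0],"twist":[0,0,0],"fingers":0.4}]'; python3 -c "
from h import *
info();goal(.505,.126,.117,42.5)"
```

```text
time: 28.77
position: [0.5932, 0.2443, 0.1197]
tool_rot: [-0.131, 1.562, 0.135]
ft_force: [0.5, -0.7, -0.0]
grip_width: 0.296
t 28.77 p [0.5932 0.2443 0.1197] jaw 9.7 tilt [ 0.0046  0.0026 -1.    ] q [-0.95  0.43  0.67  1.64 -0.29  1.17 -0.05] F [ 0.5 -0.7 -0. ] T [-0.07  0.03  0.01] g 0.296
lin [ 0.002  -0.1017 -0.1068] tw [-3.28e+01  3.10e-01 -2.00e-02] yaw 42.5
```

```bash
python3 -m creep '[{"linear":[0,-0.025,-0.025],"twist":[-7,0,0],"fingers":0.4},{"linear":[0,-0.05,-0.05],"twist":[-14,0,0],"fingers":0.4},{"linear":[0,-0.075,-0.077],"twist":[-21,0,0],"fingers":0.4},{"linear":[0,-0.1,-0.103],"twist":[-28,0,0],"fingers":0.4},{"linear":[0,-0.1005,-0.1032],"twist":[-32.8,0,0],"fingers":0.4},{"linear":[0,-0.1005,-0.1032],"twist":[-32.8,0,0],"fingers":0.4},{"linear":[0,-0.1005,-0.1032],"twist":[-32.8,0,0],"fingers":0.4}]'; python3 - <<'E'
from h import *
info();goal(.5064,.1269,.077,42.5);p,d,K,T=wrist('w13');np.savez('w13.npz',p=p,d=d,K=K,T=T)
from wings import wings
wings('w13.npz')
E
```

```text
time: 29.35
position: [0.5066, 0.1279, 0.117]
tool_rot: [-0.577, 1.491, 0.579]
ft_force: [-1.1, -0.2, -0.2]
grip_width: 0.298
t 29.35 p [0.5066 0.1279 0.117 ] jaw 42.35 tilt [ 7.0e-04  1.3e-03 -1.0e+00] q [-0.9   0.16  0.65  1.93 -0.11  1.09  0.54] F [-1.1 -0.2 -0.2] T [-0.07 -0.02  0.04] g 0.298
lin [ 0.04   -0.0006 -0.0008] tw [-0.15  0.08 -0.03] yaw 42.5
screw 4 [-51.9  50. ] [10.7 36. ] thick dir 32.0 value 0.64 ztop 0.0866
screw 1 [52.1 49.9] [35.9 12.3] thick dir -0.2 value 1.2 ztop 0.0846
screw 3 [-59.3 -38.3] [9.3 9. ] thick dir 122.5 value -0.94 ztop 0.0866
```

View pics/w13.png

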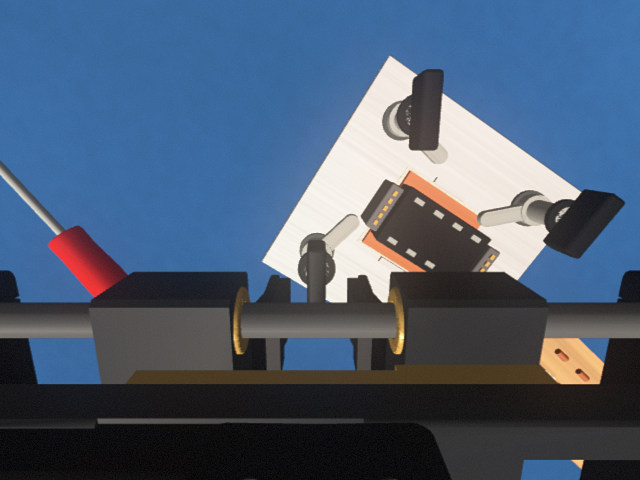

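```bash
python3 -m creep '[{"linear":[0.005,0,-0.0006],"twist":[0,0,0],"fingers":0.4},{"linear":[0.015,0,-0.0006],"twist":[0,0,0],"fingers":0.4},{"linear":[0.025,0,-0.0006],"twist":[0,0,0],"fingers":0.4},{"linear":[0.035,0,-0.0006],"twist":[0,0,0],"fingers":0.4},{"linear":[0.04,0,-0.0006],"twist":[0,0,0],"fingers":0.4},{"linear":[0.04,0,-0.0006],"twist":[0,0,0],"fingers":0.4}]'; python3 -m creep '[{"linear":[0,0,0],"twist":[0,0,0],"fingers":1},{"linear":[0,0,0],"twist":[0,0,0],"fingers":1},{"linear":[0,0,0],"twist":[0,0,0],"fingers":1},{"linear":[0,0,0],"twist":[0,0,0],"fingers":1},{"linear":[0,0,0],"twist":[0,0,0],"fingers":1}]'; python3 -c "
from h import *
info()"
```

```text
time: 29.9
position: [0.5047, 0.1264, 0.0748]
tool_rot: [-0.581, 1.496, 0.58]
ft_force: [0.6, 1.2, 0.3]
grip_width: 0.304
time: 30.32
position: [0.5062, 0.1267, 0.0774]
tool_rot: [-0.579, 1.491, 0.58]
ft_force: [-2.0, -0.4, 1.4]
grip_width: 0.111
t 30.32 p [0.5062 0.1267 0.0774] jaw 42.47 tilt [ 5.e-04  4.e-04 -1.e+00] q [-0.88  0.21  0.65  1.97 -0.15  1.01  0.58] F [-2.  -0.4  1.4] T [-0.22  0.15 -0.08] g 0.111
```

```bash
python3 -m creep '[{"linear":[0.0003,0,0],"twist":[6,0,0],"fingers":1},{"linear":[0.0006,0,0],"twist":[12,0,0],"fingers":1},{"linear":[0.001,0,0],"twist":[18,0,0],"fingers":1},{"linear":[0.0014,0,0],"twist":[24,0,0],"fingers":1},{"linear":[0.0016,0,0],"twist":[30,0,0],"fingers":1},{"linear":[0.0016,0,0],"twist":[33,0,0],"fingers":1},{"linear":[0.0016,0,0],"twist":[33,0,0],"fingers":1}]'; python3 -c "
from h import *
info()"; python3 -m creep '[{"linear":[0,0,0],"twist":[0,0,0],"fingers":0.4},{"linear":[0,0,0],"twist":[0,0,0],"fingers":0.4},{"linear":[0,0,0],"twist":[0,0,0],"fingers":0.4},{"linear":[-0.01,0,0],"twist":[0,0,0],"fingers":0.4},{"linear":[-0.035,0,0],"twist":[0,0,0],"fingers":0.4},{"linear":[-0.04,0,0],"twist":[0,0,0],"fingers":0.4},{"linear":[-0.04,0,0],"twist":[0,0,0],"fingers":0.4}]'; python3 -c "
from h import *
info();goal(.6074,.144,.117,43)"
```

```text
time: 30.9
position: [0.506, 0.1266, 0.0756]
tool_rot: [-0.13, 1.567, 0.13]
ft_force: [-1.8, -1.3, 2.0]
grip_width: 0.112
t 30.9 p [0.506  0.1266 0.0756] jaw 9.47 tilt [ 2.e-04 -4.e-04 -1.e+00] q [-0.95  0.23  0.73  1.97 -0.18  1.01  0.02] F [-1.8 -1.3  2. ] T [-0.4   0.23  0.25] g 0.112
time: 31.48
position: [0.5078, 0.1274, 0.1177]
tool_rot: [-0.128, 1.562, 0.132]
ft_force: [0.1, 0.6, 0.1]
grip_width: 0.298
t 31.48 p [0.5078 0.1274 0.1177] jaw 9.5 tilt [ 0.0042  0.0026 -1.    ] q [-0.97  0.16  0.74  1.93 -0.13  1.09 -0.02] F [0.1 0.6 0.1] T [-0.09  0.    0.01] g 0.298
lin [ 1.10e-03 -1.00e-04  1.01e-01] tw [-3.35e+01  2.90e-01 -3.00e-02] yaw 43.0
```

```bash
python3 -m creep '[{"linear":[0,0,0.03],"twist":[-7,0,0],"fingers":0.4},{"linear":[0,0.001,0.06],"twist":[-14,0,0],"fingers":0.4},{"linear":[0,0.001,0.09],"twist":[-21,0,0],"fingers":0.4},{"linear":[0,0.001,0.104],"twist":[-28,0,0],"fingers":0.4},{"linear":[0,0.001,0.104],"twist":[-33.5,0,0],"fingers":0.4},{"linear":[0,0.001,0.104],"twist":[-33.5,0,0],"fingers":0.4},{"linear":[0,0.001,0.104],"twist":[-33.5,0,0],"fingers":0.4}]'; python3 - <<'E'
from h import *
info();goal(.6088,.1451,.077,43);p,d,K,T=wrist('w14');np.savez('w14.npz',p=p,d=d,K=K,T=T)
from wings import wings
wings('w14.npz')
E
```

```text
time: 32.07
position: [0.6078, 0.1446, 0.1144]
tool_rot: [-0.584, 1.492, 0.585]
ft_force: [-0.6, -0.2, -0.3]
grip_width: 0.296
t 32.07 p [0.6078 0.1446 0.1144] jaw 42.81 tilt [-1.5e-03 -3.0e-04 -1.0e+00] q [-0.78  0.4   0.63  1.68 -0.25  1.15  0.66] F [-0.6 -0.2 -0.3] T [-0.05 -0.01 -0.01] g 0.296
lin [ 0.0374 -0.0003  0.0011] tw [-0.19 -0.08 -0.04] yaw 43.0
screw 4 [-43.7  37.5] [10.2  7.1] thick dir 125.3 value -0.99 ztop 0.0864
screw 1 [52.2 50. ] [36.4 10.4] thick dir -0.0 value 1.2 ztop 0.0848
screw 3 [-51.7 -49.7] [10.9 36.1] thick dir 0.2 value 1.2 ztop 0.0847
screw 2 [ 44.5 -38.3] [9.7 8.4] thick dir 122.2 value -0.93 ztop 0.0865
```

View pics/w14.png

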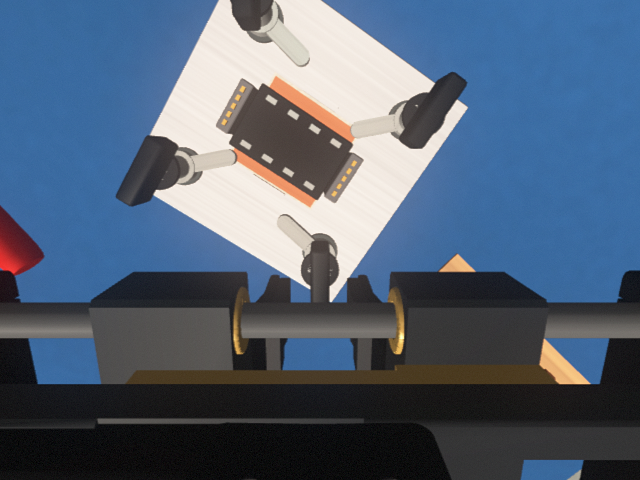

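Screws 1 and 3 are at 1.20. Wing 2 at (319,270), centred. Next, screw 2.

```bash
python3 -m creep '[{"linear":[0.005,0,0.0003],"twist":[0,0,0],"fingers":0.4},{"linear":[0.015,0,0.0003],"twist":[0,0,0],"fingers":0.4},{"linear":[0.025,0,0.0003],"twist":[0,0,0],"fingers":0.4},{"linear":[0.034,0,0.0003],"twist":[0,0,0],"fingers":0.4},{"linear":[0.0385,0,0.0003],"twist":[0,0,0],"fingers":0.4},{"linear":[0.0385,0,0.0003],"twist":[0,0,0],"fingers":0.4}]'; python3 -m creep '[{"linear":[0,0,0],"twist":[0,0,0],"fingers":1},{"linear":[0,0,0],"twist":[0,0,0],"fingers":1},{"linear":[0,0,0],"twist":[0,0,0],"fingers":1},{"linear":[0,0,0],"twist":[0,0,0],"fingers":1},{"linear":[0,0,0],"twist":[0,0,0],"fingers":1}]'; python3 -c "
from h import *
info()"
```

```text
time: 32.62
position: [0.6073, 0.1449, 0.0748]
tool_rot: [-0.587, 1.493, 0.587]
ft_force: [-0.5, 0.5, -0.6]
grip_width: 0.299
time: 33.03
position: [0.6087, 0.1448, 0.0774]
tool_rot: [-0.586, 1.49, 0.586]
ft_force: [-1.7, -0.0, 1.8]
grip_width: 0.114
t 33.03 p [0.6087 0.1448 0.0774] jaw 42.96 tilt [ 1.e-04  1.e-04 -1.e+00] q [-0.76  0.44  0.61  1.71 -0.28  1.08  0.69] F [-1.7 -0.   1.8] T [-0.24  0.39 -0.05] g 0.114
```

```bash
python3 -m creep '[{"linear":[0.0003,0,0],"twist":[6,0,0],"fingers":1},{"linear":[0.0006,0,0],"twist":[12,0,0],"fingers":1},{"linear":[0.001,0,0],"twist":[18,0,0],"fingers":1},{"linear":[0.0014,0,0],"twist":[24,0,0],"fingers":1},{"linear":[0.0016,0,0],"twist":[30,0,0],"fingers":1},{"linear":[0.0016,0,0],"twist":[33.3,0,0],"fingers":1},{"linear":[0.0016,0,0],"twist":[33.3,0,0],"fingers":1}]'; python3 -c "
from h import *
info()"; python3 -m creep '[{"linear":[0,0,0],"twist":[0,0,0],"fingers":0.4},{"linear":[0,0,0],"twist":[0,0,0],"fingers":0.4},{"linear":[0,0,0],"twist":[0,0,0],"fingers":0.4},{"linear":[-0.01,0,0],"twist":[0,0,0],"fingers":0.4},{"linear":[-0.035,0,0],"twist":[0,0,0],"fingers":0.4},{"linear":[-0.04,0,0],"twist":[0,0,0],"fingers":0.4},{"linear":[-0.04,0,0],"twist":[0,0,0],"fingers":0.4}]'; python3 -c "
from h import *
info();goal(.4904,.2263,.117,42.3)"
```

```text
time: 33.62
position: [0.6085, 0.1447, 0.0755]
tool_rot: [-0.133, 1.567, 0.132]
ft_force: [-1.8, -1.8, 3.3]
grip_width: 0.111
t 33.62 p [0.6085 0.1447 0.0755] jaw 9.64 tilt [-2.e-04 -8.e-04 -1.e+00] q [-0.85  0.47  0.73  1.71 -0.35  1.09  0.15] F [-1.8 -1.8  3.3] T [-0.5   0.47  0.18] g 0.111
time: 34.2
position: [0.6106, 0.1455, 0.118]
tool_rot: [-0.132, 1.562, 0.134]
ft_force: [0.1, -0.1, 0.1]
grip_width: 0.298
t 34.2 p [0.6106 0.1455 0.118 ] jaw 9.7 tilt [ 0.0048  0.0021 -1.    ] q [-0.87  0.42  0.75  1.68 -0.31  1.16  0.13] F [ 0.1 -0.1  0.1] T [-0.15 -0.01 -0.  ] g 0.298
lin [ 0.0006  0.0999 -0.1048] tw [-3.26e+01  3.00e-01  1.00e-02] yaw 42.3
```

```bash
python3 -m creep '[{"linear":[0,0.025,-0.025],"twist":[-7,0,0],"fingers":0.4},{"linear":[0,0.05,-0.05],"twist":[-14,0,0],"fingers":0.4},{"linear":[0,0.075,-0.077],"twist":[-21,0,0],"fingers":0.4},{"linear":[0,0.1,-0.105],"twist":[-28,0,0],"fingers":0.4},{"linear":[0,0.1,-0.105],"twist":[-32.6,0,0],"fingers":0.4},{"linear":[0,0.1,-0.105],"twist":[-32.6,0,0],"fingers":0.4},{"linear":[0,0.1,-0.105],"twist":[-32.6,0,0],"fingers":0.4}]'; python3 - <<'E'
from h import *
info();goal(.4888,.2253,.077,42.3);p,d,K,T=wrist('w15')
E
```

```text
time: 34.78
position: [0.4885, 0.2259, 0.1151]
tool_rot: [-0.576, 1.492, 0.576]
ft_force: [0.6, -0.4, -0.6]
grip_width: 0.301
t 34.78 p [0.4885 0.2259 0.1151] jaw 42.18 tilt [ 6.e-04  1.e-04 -1.e+00] q [-1.06  0.2   0.64  1.89 -0.13  1.09  0.37] F [ 0.6 -0.4 -0.6] T [-0.02 -0.02  0.04] g 0.301
lin [ 0.0381 -0.0007 -0.0002] tw [-0.12  0.03  0.02] yaw 42.3
```

View pics/w15.png

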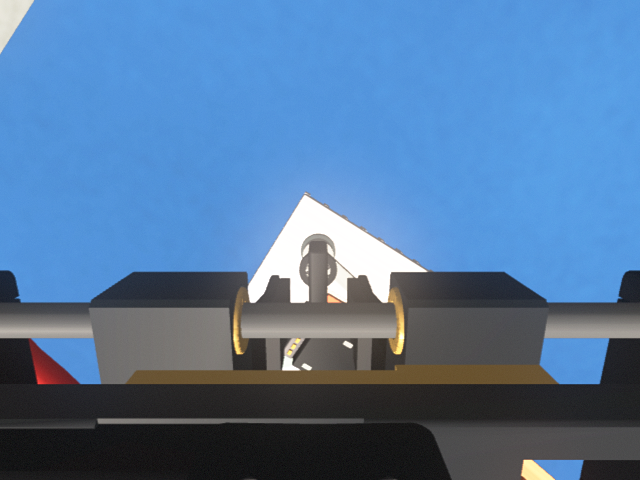

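Wing 4 centred at (318,268). Grip and turn to its stop.

```bash
python3 -m creep '[{"linear":[0.005,-0.0005,0],"twist":[0,0,0],"fingers":0.4},{"linear":[0.015,-0.0005,0],"twist":[0,0,0],"fingers":0.4},{"linear":[0.025,-0.0005,0],"twist":[0,0,0],"fingers":0.4},{"linear":[0.034,-0.0005,0],"twist":[0,0,0],"fingers":0.4},{"linear":[0.0385,-0.0005,0],"twist":[0,0,0],"fingers":0.4},{"linear":[0.0385,-0.0005,0],"twist":[0,0,0],"fingers":0.4}]'; python3 -m creep '[{"linear":[0,0,0],"twist":[0,0,0],"fingers":1},{"linear":[0,0,0],"twist":[0,0,0],"fingers":1},{"linear":[0,0,0],"twist":[0,0,0],"fingers":1},{"linear":[0,0,0],"twist":[0,0,0],"fingers":1},{"linear":[0,0,0],"twist":[0,0,0],"fingers":1}]'; python3 -c "
from h import *
info()"
```

```text
time: 35.33
position: [0.4876, 0.2248, 0.0748]
tool_rot: [-0.578, 1.496, 0.576]
ft_force: [0.5, -0.5, 0.3]
grip_width: 0.298
time: 35.75
position: [0.4886, 0.2255, 0.0772]
tool_rot: [-0.577, 1.493, 0.577]
ft_force: [-1.5, -1.8, 3.9]
grip_width: 0.112
t 35.75 p [0.4886 0.2255 0.0772] jaw 42.28 tilt [-3.e-04  1.e-04 -1.e+00] q [-1.05  0.25  0.63  1.93 -0.17  1.02  0.4 ] F [-1.5 -1.8  3.9] T [-0.34  0.38  0.02] g 0.112
```

```bash
python3 -m creep '[{"linear":[0.0003,0,0],"twist":[6,0,0],"fingers":1},{"linear":[0.0006,0,0],"twist":[12,0,0],"fingers":1},{"linear":[0.001,0,0],"twist":[18,0,0],"fingers":1},{"linear":[0.0014,0,0],"twist":[24,0,0],"fingers":1},{"linear":[0.0016,0,0],"twist":[30,0,0],"fingers":1},{"linear":[0.0016,0,0],"twist":[32.8,0,0],"fingers":1},{"linear":[0.0016,0,0],"twist":[32.8,0,0],"fingers":1}]'; python3 -c "
from h import *
info()"; python3 -m creep '[{"linear":[0,0,0],"twist":[0,0,0],"fingers":0.4},{"linear":[0,0,0],"twist":[0,0,0],"fingers":0.4},{"linear":[0,0,0],"twist":[0,0,0],"fingers":0.4},{"linear":[-0.01,0,0],"twist":[0,0,0],"fingers":0.4},{"linear":[-0.035,0,0],"twist":[0,0,0],"fingers":0.4},{"linear":[-0.07,0,0],"twist":[0,0,0],"fingers":0.4},{"linear":[-0.11,0,0],"twist":[0,0,0],"fingers":0.4},{"linear":[-0.13,0,0],"twist":[0,0,0],"fingers":0.4}]'; python3 -c "
from h import *
info();goal(.56,.10,.22,9.5)"
```

```text
time: 36.33
position: [0.4885, 0.2255, 0.0754]
tool_rot: [-0.13, 1.567, 0.13]
ft_force: [-1.2, -2.0, 2.3]
grip_width: 0.111
t 36.33 p [0.4885 0.2255 0.0754] jaw 9.48 tilt [-2.e-04 -5.e-04 -1.e+00] q [-1.12  0.27  0.72  1.93 -0.21  1.02 -0.14] F [-1.2 -2.   2.3] T [-0.52  0.37  0.21] g 0.111
time: 37.0
position: [0.4907, 0.2261, 0.2103]
tool_rot: [-0.127, 1.561, 0.132]
ft_force: [0.1, -0.6, 1.2]
grip_width: 0.301
t 37.0 p [0.4907 0.2261 0.2103] jaw 9.46 tilt [ 0.0052  0.0039 -1.    ] q [-1.18  0.11  0.75  1.79 -0.08  1.27 -0.24] F [ 0.1 -0.6  1.2] T [-0.03 -0.09  0.03] g 0.301
lin [-0.0098 -0.1358  0.0477] tw [-0.04  0.33 -0.17] yaw 9.5
```

```bash
python3 -m creep '[{"linear":[-0.01,-0.03,0.012],"twist":[0,0,0],"fingers":0.4},{"linear":[-0.01,-0.07,0.024],"twist":[0,0,0],"fingers":0.4},{"linear":[-0.01,-0.11,0.04],"twist":[0,0,0],"fingers":0.4},{"linear":[-0.01,-0.136,0.048],"twist":[0,0,0],"fingers":0.4},{"linear":[-0.01,-0.136,0.048],"twist":[0,0,0],"fingers":0.4},{"linear":[-0.01,-0.136,0.048],"twist":[0,0,0],"fingers":0.4},{"linear":[-0.01,-0.136,0.048],"twist":[0,0,0],"fingers":0.4}]'; python3 - <<'E'
from h import *
info();p,d,K,T=wrist('w16');np.savez('w16.npz',p=p,d=d,K=K,T=T)
from wings import wings
wings('w16.npz')
W=unproj(d,K,T)
a=np.radians(10.1);ex=np.array([np.cos(a),np.sin(a)]);ey=np.array([-np.sin(a),np.cos(a)]);c0=np.array([.5488,.1852])
L=np.stack([(W[...,:2]-c0)@ex,(W[...,:2]-c0)@ey],-1)*1000
m=(abs(W[...,2]-.049)<.004)&(p.max(-1)<110)&(abs(L[...,0])<31.5)&(abs(L[...,1])<23);m[270:]=0
print("case",cv2.minAreaRect(L[m].astype(np.float32)),np.percentile(W[m][:,2],[2,50,98]))
t,_=viewer.get_image("top");cv2.imwrite("pics/top16.png",t[:,:,::-1])
E
```

```text
time: 37.58
position: [0.5583, 0.1001, 0.2154]
tool_rot: [-0.129, 1.567, 0.131]
ft_force: [-0.6, 0.2, -0.4]
grip_width: 0.3
t 37.58 p [0.5583 0.1001 0.2154] jaw 9.5 tilt [ 0.     0.001 -1.   ] q [-0.98  0.2   0.86  1.71 -0.15  1.3   0.08] F [-0.6  0.2 -0.4] T [-0.04  0.    0.02] g 0.3
screw 1 [52.2 49.5] [35.6 10.3] thick dir -0.1 value 1.2 ztop 0.0848
screw 4 [-51.6  49.7] [10.4 35.8] thick dir 0.0 value 1.2 ztop 0.0848
screw 2 [ 52.2 -50.1] [10.3 35.7] thick dir 0.4 value 1.19 ztop 0.0848
screw 3 [-51.7 -49.8] [10.1 35.6] thick dir 0.5 value 1.19 ztop 0.0848
case ((0.8696498870849609, -0.3420124053955078), (36.75780487060547, 59.644081115722656), 89.41667175292969) [0.04788831 0.0493896  0.05085582]
```

View pics/w16.png

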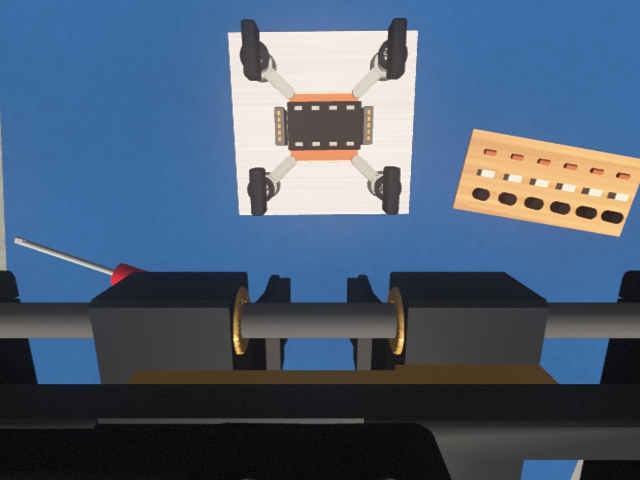

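View pics/top16.png

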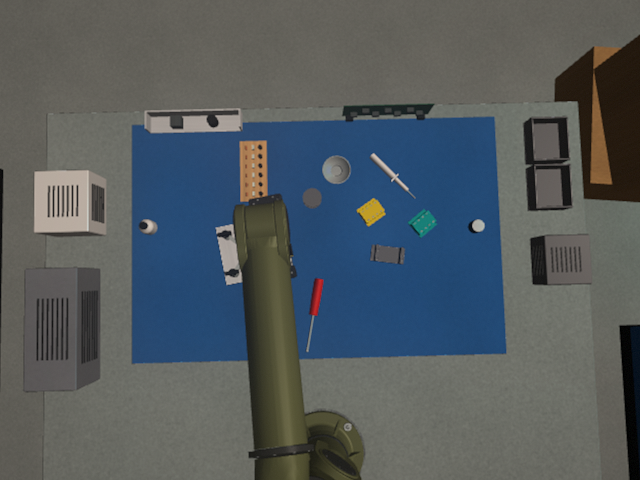

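The wrist picture shows all four wings parallel, at 1.19–1.20 rad. All four clamp fingers are on the base corners, and the module at (325,126) is flat and central. The top picture shows the bystanders where they were, and the arm is clear of everything.

```bash
python3 -c "
from bench import job
print(job.close_job())"
```

```text
the job is handed in; nothing more can be done
None
```

The power module is clamped in the heat-sink seat with all four screws tight, and the job was handed in at about 38 s of the 72 s allowed.

- **Moves:** I took the black module out of the carrier by its ends, set it on the mat and let go. I then gripped it by its long sides and lowered it into the seat until it touched.
- **Screws:** In both rounds I went crisscross. The first round was 3, 1, 2, 4, each to about 0.63 rad; the second was 1, 3, 2, 4, each to its stop. Between rounds I measured 1, 3 and 4 at 0.62–0.64 rad, but checked screw 2 only by eye in the scene picture.
- **Last checks:**
  - All four screws measured 1.19–1.20 rad.
  - The module was within about 1 mm of the seat centre, within 1° of its direction, and flat at the right height.
  - In the top picture no bystander it shows had moved. The arm hid part of that picture.
  - The gripper was open and clear of everything.

No check failed. Two of the wing fits near the gripper gave meaningless values because the gripper partly hid those wings, so I ignored them.

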